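# Press a bushing home in a printed keyboard case with a ratchet press

### The arm

A 6-joint arm with a two-finger parallel gripper is mounted at the origin on the work surface. World frame = base frame: x ahead of the robot, y to its left, z up, the work surface at z = 0. Lengths are in m, angles in degrees, forces in N, time in s.
With the tool pointing down it reaches from about 0.35 to 0.875 m from the base axis. Payload 4.2 kg.
Tool frame: the origin (TCP) lies on the centre line of the jaws, within the pads' length; the fingertips stand 8 mm ahead of it and the grasp point (between the pads) lies 11 mm behind it; z points along the fingers, y is the direction in which the jaws open and shut (so a half turn about z gives the same grasp; the last joint's range is limited). The gripper opens to 87 mm and grips with 3 to 60 N. Pads are 19 mm wide; open, the fingers measure 117 mm over their backs; the gripper's body (75 mm by 190 mm) begins 51 mm behind the grasp point.
Start: joints at [-50.329, 22.042, 0.453, 0, -68.411, -14.817], TCP at [0.263, -0.567, 0.231] pointing down, gripper open.
Joint ranges: [-179.83, 179.83], [-69.29, 118.12], [-61.27, 80.66], [-181.25, 117.63], [-171.15, -9.14], [-177.46, 177.46]. Speed limits (degrees/s): [159.86, 159.86, 180, 180, 180, 180].

### API

Orientations are given as a 3x3 rotation matrix whose columns are the frame's x, y, z axes.
In Python, from station import sense, capture, finish_job, recognise gives the robot as it stands.
- The arm moves only by the tool apply_moves, never from a script. Its argument "plan" is a list that holds one entry, the list of rows, each a list of 7 numbers: the opening in per cent of the stroke, from 0 (shut) to 100 (fully open), then the shift along the world's x, y, z in units of 25 mm (1.0 is 25 mm), then the turn, a rotation vector about the world's x, y, z in rad. A call has 1 to 12 rows; each row shifts and turns the pose as measured when the row begins; what a row does not reach is not made up. A row lasts 1/12 s, in which the tool goes at most 41.7 mm and 7.16 degrees, less where a joint would pass 70% of its speed; a pose out of reach is approached as far as the arm can. A call is refused whole if a number of a shift passes 1 or a number of a turn 0.125, either way. A call with a gripper value outside its range is refused whole. The fingers move at their own pace and stop on an object; the grip force is fixed at half the most. Time passes only in rows, so rows that do not move let the fingers close. It gives the time, the measured TCP pose, the force and the opening at its end, in the units of the state.
- sense(): the state, without advancing time (a new reading comes with each control period).
- capture(name): name is "scene" or "top" or "wrist"; returns a dict with "pixels" (400x640x3 uint8, red, green, blue), "depth" (400x640 float32, m along the optical axis (not along the pixel's ray), 0 where there is no reading), "mtx" (3x3 intrinsics, pixels), "R" (3x3) and "t" (3): a world point X has camera coordinates R X + t; the wrist camera has in their place "mount" (4x4, takes a point from camera to tool coordinates, whose origin is the TCP and whose axes are the flange's). Camera axes: x right, y down, z forward; pixel columns grow to the right and rows downward; lengths in m; the calibration is good to about 2 mm. A picture is of the moment at which its call begins: read the wrist's pose just before it.
- finish_job(): hands the job in, once; it reports no verdict.
Trained networks look in a picture, given as the dict that the camera call returned (one of the last four; its "shot" number tells which), for a name from the list of things; names that differ only in an ending like _2 or _b are one class to them, and where a whole thing is asked for, a point or a joint stands for the part that bears it (a point fixed in the world has none). Each returns a list of dicts, best first, with "score" (0 to 1); they miss things now and then, are a little off and sometimes report something else, mostly with a low value. They report only what shows in the picture. A call takes as long as a camera call. They do not tell look-alikes from the thing itself.
- recognise(label, picture): "at" ([x, y, z] in m, in the coordinates of the camera as it stood for that picture, good to about 4 mm: the middle of the surface that is visible of it).
The state is a dict: "time_s": time; "joints": joint angles; "joint_velocities": joint speeds; "effort": joint torques, N m; "tcp_pos": TCP position; "ee_rot": TCP orientation; "wrist_force": force on the tool from outside, world axes, zero at the start; "moment": the same for the moment, N m; "gripper_width": opening from 0.0 (shut) to 1.0 (fully open).
Only numpy, scipy, OpenCV 4.12 (cv2) and the standard library are available. Lean on these libraries where they do the work, as an engineer would, in place of code of your own. Each camera call takes 0.05 s, during which the arm holds its last target.

### The job

Slide the white keyboard case, boss end first, into the nest of the bench press until it rests gently against the end stop, then work the press handle in short up-and-down strokes until the brass bushing is fully home in the case. Stop as soon as you feel the handle go hard: pressing on cracks the printed boss. Leave the case in the nest and the handle raised at the top, and disturb nothing else on the bench.

Things in the scene. Friction and masses are not known exactly. Their poses are not given: they have to be found in the camera images.
- case: white 3D-printed keyboard case, 140 long (its y) x 56 wide (its x) mm, 0.2 kg, lying right way up (z up). Key half at +y: 15 dark square windows on a top sloping from 22 to 31 mm high. Boss end at -y: flat, 22 mm high, with a brass bushing. Long sides upright. Origin: under its middle
- case_grip (a point): where to take the case, across its 56 mm width: 22 mm above its underside, on its centre line, 45 mm to +y of the middle, so 25 mm from the key end and 115 mm from the boss end face. Axes as the case
- boss_top (a point): on the case: centre of the bushing's hole at the boss's top face, 22 mm above the underside, 20 mm from the boss end face, 95 mm from case_grip towards -y. Axes as the case
- bushing: flanged brass bushing (flange 18 mm diameter, 3 mm thick) started in that hole. Origin: centre of the flange's underside; starts 6 to 9 mm above boss_top, home when the flange lies on the boss (origin at boss_top). Press fit: about 45 N drive it, it stays where left. Once home the printed boss gives only 1 mm per 150 N and cracks above 220 N
- nest_home (a point): on the press: where case_grip lies, with the same axes (x across, y out of the nest, z up), when the case is fully home in the nest. The flat bed of the nest is 22 mm below this point, 58 mm above the bench. Near this point the bed is a tongue only 40 mm wide, ending 30 mm to +y, so fingers that hold the case hang down beside it
- nest_mouth (a point): middle of the open mouth of the nest, at bed height, 49 mm to -y of nest_home; axes as nest_home. The case slides in along -y, boss end first: from here two rails 10 mm high close in over 16 mm of flare (70 to 59 mm apart), then run on 50 mm to the end stop with 59 mm between them (1.5 mm play each side of the case)
- end_stop: steel end stop of the nest, 44 mm wide, 16 mm high. Origin: middle of the lower edge of the face that meets the boss end, 115 mm to -y of nest_home, at bed height; axes as nest_home
- ram_nose (a point): flat end (16 mm diameter) of the ram of the bench press, a 20 mm square steel bar driven straight down; with the case home the bushing is under it. Starts 15 to 23 mm above its height with the bushing home. The press head around it is 102 mm above the bed and reaches 33 mm from the ram axis towards the mouth. Axes as nest_home
- ram: the ram; origin at ram_nose. 10 N of friction hold it where it is; it is only driven down, by the handle
- lever (a joint): press handle angle in rad: 0 at the upper stop (35 degrees above level), growing downward, lower stop 0.48. Ratchet of 20 teeth: going down from the top it takes hold at about 0.15 (the first time perhaps earlier or later), then drives the ram 16 mm per rad; past about 0.42 the tooth is kept. Going up it leaves the ram where it is and clicks to the next tooth below about 0.12. A full stroke is 5 mm of ram
- handle_grip (a point): middle of the black round handle grip, 22 mm diameter, 90 mm long, on the end of the lever rod, 0.27 to 0.31 m above the bench at the start (its end, the highest part of the press, up to 0.345 m), free on all sides. Take it between its sides, fingers closing along the y of lever_hinge; it can turn between the fingers as the lever swings. The handle stays where it is left
- lever_hinge (a point): on the lever's axis (the y axis here), in the upright plane in which the lever swings. Axes as nest_home. With the lever at q, handle_grip lies 170 mm from here: 170 cos(0.611 - q) to -x and 170 sin(0.611 - q) up. Force at the grip: 1.5 N down empty, 4 N up, about 6 N down while the bushing goes in, then rising fast once it is home: 9.5 N per 100 N on the ram
- done_case: a finished dark printed keyboard case, 56 x 140 x 33 mm, its bushing already home; bystander. Origin under its centre
- bush_tray: black open tray of spare bushings, 75 x 100 x 22 mm; bystander. Origin under its centre
- driver: screwdriver lying on the bench; bystander
- meter: dark hand multimeter lying flat, 75 x 150 x 42 mm; bystander. Origin under its centre
- flux_bottle: small white bottle, 44 mm diameter, 110 mm tall; bystander. Origin under its centre
- tape: roll of tan tape lying flat, 84 mm diameter, 18 mm tall; bystander. Origin under its centre
- knob_stock: small black control knob standing on the bench, 22 mm diameter, 15 mm tall; bystander. Origin under its centre
- mouse: round blue computer mouse, 62 mm diameter, 38 mm tall; bystander. Origin under its centre
There are look-alikes about, which are no part of the job. What is shaped like the case but purple is not meant.

How it is judged:
By the outcome, as a careful person would: the job done as asked, in the order asked, and still so for the second after the job is handed in, with the robot touching nothing.
It also fails if it takes over 72 s, if anything falls off the work surface, if the arm or the gripper's body presses on something with over 40 N, if the wrist force passes 120 N, or if a joint passes its speed limit or range.

## Working session

There is one attempt and no reset: what is moved stays moved. The work goes in short steps, Python scripts to look and compute and a tool call to move; the robot and the scene stay as the last step left them, time stands still between calls to the robot, and variables do not carry over. Pictures are saved under pics/ and viewed, and the job is handed in when it is done.

Besides the shell and the picture viewer there is one more tool, called after "Emit:" by a JSON object that holds its "api" and its "payload", one argument or row to a line. apply_moves: Moves the arm, as the interface text tells. Its arguments: {"type":"object","properties":{"plan":{"type":"array","items":{"type":"array","items":{"type":"array","items":{"type":"number"}}}}},"required":["plan"]}

```bash
ls; mkdir -p pics; cat > h.py <<'E'
import numpy as np, cv2
from station import sense, capture, finish_job, recognise
def w(pic,p):
    return pic["R"].T@(np.array(p)-pic["t"])
def pix(pic,u,v,z=None):
    K=np.array(pic["mtx"]);d=pic["depth"][v,u] if z is None else z
    return w(pic,[(u-K[0,2])*d/K[0,0],(v-K[1,2])*d/K[1,1],d])
def cloud(pic):
    K=np.array(pic["mtx"]);d=pic["depth"];v,u=np.indices(d.shape)
    c=np.stack([(u-K[0,2])*d/K[0,0],(v-K[1,2])*d/K[1,1],d],-1)
    return (c-pic["t"])@np.array(pic["R"])
def proj(pic,X):
    c=np.array(pic["R"])@X+pic["t"];q=np.array(pic["mtx"])@c;return q[:2]/q[2]
def save(pic,n,box=None,s=1):
    im=pic["pixels"][:,:,::-1]
    if box: im=im[box[1]:box[3],box[0]:box[2]]
    cv2.imwrite("pics/"+n,cv2.resize(im,None,fx=s,fy=s,interpolation=cv2.INTER_CUBIC))
E
python3 - <<'E'
from h import *
import pickle
s=sense();print(s)
for n in("scene","top"):
    p=capture(n);save(p,n+"0.png");pickle.dump(p,open(n+"0.pkl","wb"))
    for l in ["case","bushing","end_stop","ram","handle_grip","lever","done_case"]:
        for r in recognise(l,p)[:4]: print(n,l,round(r["score"],2),w(p,r["at"]).round(3),proj(p,w(p,r["at"])).round())
E
```

```text
pics
{'time_s': 0.0, 'joints': array([-5.03281060e+01,  2.20922750e+01,  3.79986787e-01, -3.03409776e-02,
       -6.84128895e+01, -1.48178856e+01]), 'joint_velocities': array([ 0.0157872 ,  0.00173528, -0.0111141 ,  0.01181279, -0.02788144,
        0.03276487]), 'effort': array([-1.62549539e-03, -3.90665352e+01,  1.87401026e+01,  4.21983764e+00,
        1.09158049e-02, -1.80742099e-04]), 'tcp_pos': array([ 0.26247723, -0.56655793,  0.22944157]), 'ee_rot': array([[-9.07463745e-01, -4.20129171e-01, -1.01568806e-03],
       [-4.20130391e-01,  9.07461553e-01,  1.99594980e-03],
       [ 8.31411318e-05,  2.23797350e-03, -9.99997492e-01]]), 'wrist_force': array([ 0.00128359, -0.13415967,  0.49468577]), 'moment': array([-0.0543889 ,  0.03831464, -0.03471407]), 'gripper_width': 1.00156733821231}
scene case 0.96 [0.249 0.395 0.027] [309. 160.]
scene case 0.89 [0.569 0.437 0.021] [390. 179.]
scene case 0.54 [0.411 0.365 0.03 ] [343. 175.]
scene ram 0.55 [0.597 0.003 0.266] [344. 191.]
scene handle_grip 0.56 [ 0.657 -0.019  0.267] [361. 202.]
scene lever 0.68 [ 0.659 -0.018  0.267] [362. 202.]
scene lever 0.59 [ 0.496 -0.399  0.009] [238. 343.]
scene done_case 0.68 [0.708 0.38  0.028] [421. 196.]
top case 0.88 [0.241 0.41  0.025] [196. 306.]
top case 0.84 [0.564 0.458 0.021] [186. 205.]
top case 0.73 [ 0.645 -0.064  0.288] [350. 155.]
top case 0.7 [0.433 0.331 0.022] [224. 244.]
top bushing 0.55 [0.429 0.332 0.026] [223. 245.]
top handle_grip 0.7 [ 0.644 -0.067  0.288] [351. 156.]
top lever 0.85 [ 0.647 -0.067  0.289] [351. 155.]
```

View pics/scene0.png

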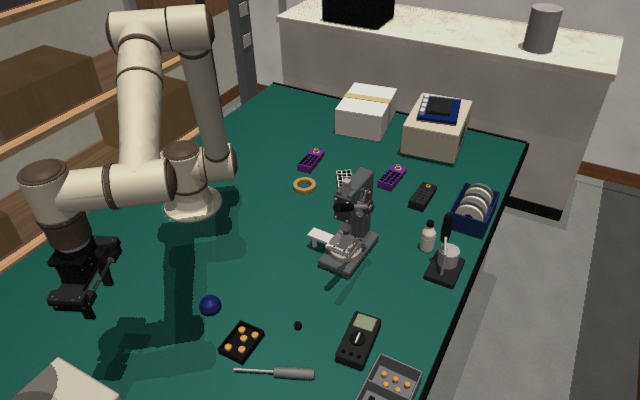

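View pics/top0.png

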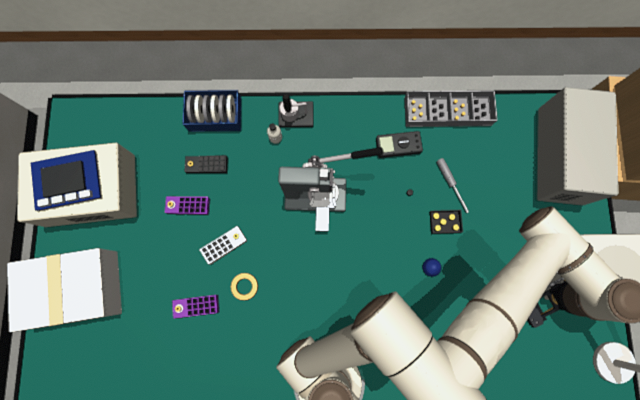

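```bash
python3 - <<'E'
from h import *
import pickle
p=pickle.load(open("top0.pkl","rb"));save(p,"top0c.png",(160,100,420,330),3)
p=pickle.load(open("scene0.pkl","rb"));save(p,"scene0c.png",(250,110,450,260),4)
E
```

```text
(no output)
```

View crops.

View pics/top0c.png

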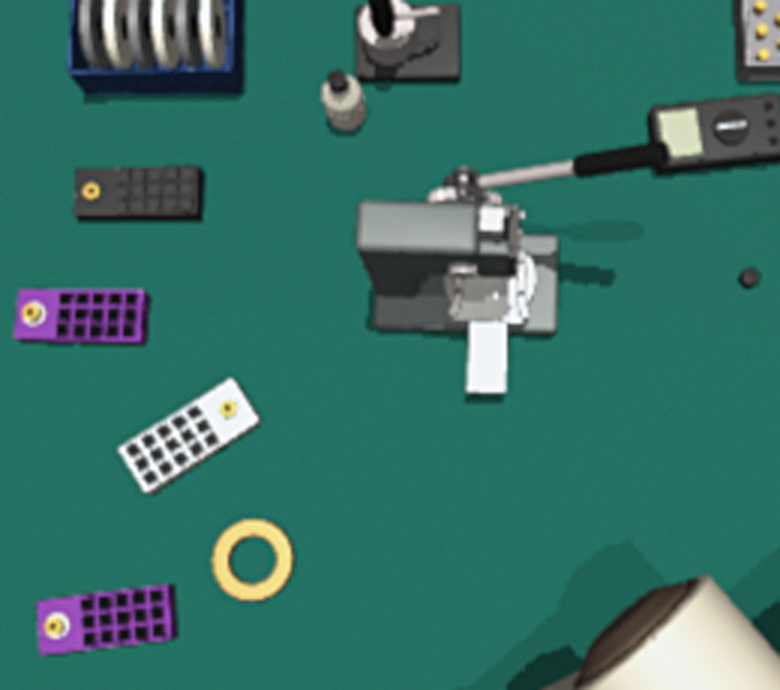

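View pics/scene0c.png

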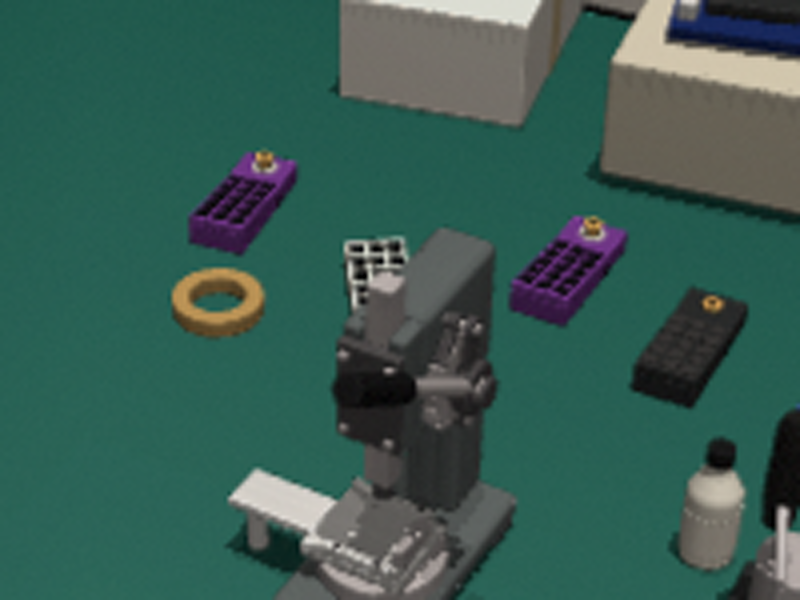

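```bash
python3 - <<'E'
from h import *
import pickle
p=pickle.load(open("top0.pkl","rb"))
C=cloud(p);im=p["pixels"].astype(int)
print(np.linalg.inv(np.array(p["R"])).round(2),p["t"], -np.array(p["R"]).T@p["t"])
b=(slice(215,275),slice(190,255))
m=(C[b][...,2]>0.012)&(C[b][...,2]<0.06)
X=C[b][m];print(len(X))
r=cv2.minAreaRect((X[:,:2]*1000).astype(np.float32));print(r)
# coarse height map of the press
for v in range(155,240,4):
    print(v,' '.join("%3d"%(1000*C[v,u,2]) for u in range(276,424,4)))
for u,v in [(316,231),(328,231),(316,207),(328,207)]: print(u,v,C[v,u].round(3))
E
```

```text
[[-0.01 -0.98  0.19]
 [-1.    0.01 -0.01]
 [ 0.01 -0.19 -0.98]] [0.01008365 0.56742851 1.33658053] [0.30152118 0.0225194  1.42024721]
800
((391.546142578125, 307.2636413574219), (150.67129516601562, 140.79444885253906), 32.52513122558594)
155   1   1  -1   4  -1   4   0   1   2  -2  -4  -2   0  -5  -2  -4  -2 273 281 290 301 303 308 320 319 329 330  32  32  31  19  20  15   7   0   0  -2
159   2   0  -2   3   1  -1  -4   0  -3 255 254 224 239 239 246 253 262 266   4  -3 279  -2 1420   2  -2   0   1  -1   0   0  -1   2  -1   0  -2  -4  -2
163  -1  -7   1   3   2   0  -2   0 211 268 262 243  -3  -3  -8  -4   0   4   1   4  -5  -2   0  -5   0   0   1  -4  -4  -2   3  -5  -2   4   9  -5  -2
167   0   0 261 261 257   3   0 221 233 229 228 232 225   0   1  -8   3   4   4   0  -2   0  -4  -5  -1   0  -1  -1  -5  -7  -2   2   1  -1  -2   0  -2
171   0 264 261 265 266 262 262 267 268 262 263 296 299 265 254   1   1   1   0  -1   0   3  -2   1  -4  -5 1420  -4   0  -4   0   1  -4   5  -2   3  -1
175   1 266 263 263 261 266 265 264 265 264 263 293 294 237 253  -2   1   0  -1   0   0   1   0   0
[... 1905 characters left out ...]
 -5  -2   0  -5  60  52  60  57  -3  -1   1   1   0   0  -1  -1   1   0   0  -4   0   1   2  -1  -5   0   0   0  -1   0   5
231  -2   1  -3  -1  -2   0   0  -4  -2  -3   0   0  -1   0   2   0  -5   0   0  -6   0  -2  -2   0   2   2  -1   0   1  -1  -1   0   0   3  -2  -6  -1
235  -2  -4   0   0   0   3  -1  -3   3   3   0   3  -3   0  -9   0   0  -7  -1  -1  -6  -2  -4   0  -5  -3   1   3   0   0   0   0   0  -1   1   4   1
239   1  -4   0   1   2  -5   2   2  -1   1   0  -2   0   2  -4   1   0   0  -3  -2   2   0   3   6   2   0   3   0   1  -2   0   0   0  -1  -3  -2  -1
316 231 [ 0.475  0.034 -0.   ]
328 231 [ 0.474 -0.006  0.001]
316 207 [0.546 0.032 0.053]
328 207 [ 0.544 -0.006  0.06 ]
```

```bash
python3 - <<'E'
from h import *
import pickle
p=pickle.load(open("top0.pkl","rb"))
C=cloud(p);im=p["pixels"].astype(int)
m=np.zeros(C.shape[:2],bool);b=(slice(220,270),slice(195,252));m[b]=(im[b].min(-1)>120)
m8=m.astype(np.uint8);c,_=cv2.findContours(m8,0,1);c=max(c,key=cv2.contourArea)
print(cv2.boundingRect(c))
K=np.array(p["mtx"])
# intersect contour with z=0.024 plane
R=np.array(p["R"]);o=-R.T@p["t"]
pts=[]
for (u,v) in c[:,0]:
    d=R.T@np.array([(u-K[0,2])/K[0,0],(v-K[1,2])/K[1,1],1]);pts.append((o+d*(0.024-o[2])/d[2])[:2])
r=cv2.minAreaRect((np.array(pts)*1000).astype(np.float32));print(r)
print(cv2.boxPoints(r).round(1))
# tongue
m[:]=0;b=(slice(205,240),slice(308,340));m[b]=(im[b].min(-1)>150)
c,_=cv2.findContours(m.astype(np.uint8),0,1);c=max(c,key=cv2.contourArea)
pts=[]
for (u,v) in c[:,0]:
    d=R.T@np.array([(u-K[0,2])/K[0,0],(v-K[1,2])/K[1,1],1]);pts.append((o+d*(0.058-o[2])/d[2])[:2])
print(cv2.minAreaRect((np.array(pts)*1000).astype(np.float32)),np.array(pts).min(0),np.array(pts).max(0))
q=capture("wrist");save(q,"w0.png");print(np.array(q["mount"]).round(4).tolist(),q["mtx"])
E
```

```text
(199, 226, 47, 38)
((432.5638732910156, 334.5186462402344), (59.57447052001953, 143.82102966308594), 32.344825744628906)
[[368.9 379.3]
 [445.9 257.8]
 [496.2 289.7]
 [419.3 411.2]]
((510.61773681640625, 0.6535148620605469), (83.24193572998047, 80.4573745727539), 89.2872543334961) [ 0.47035545 -0.04146466] [0.55136098 0.04177084]
[[-0.0004, -0.9666, -0.2561, 0.0695], [1.0, -0.0001, -0.0009, 0.0002], [0.0008, -0.2561, 0.9666, -0.1538], [0.0, 0.0, 0.0, 1.0]] [[324.79002689   0.         330.01328105]
 [  0.         324.79002689 192.56174485]
 [  0.           0.           1.        ]]
```

View pics/w0.png

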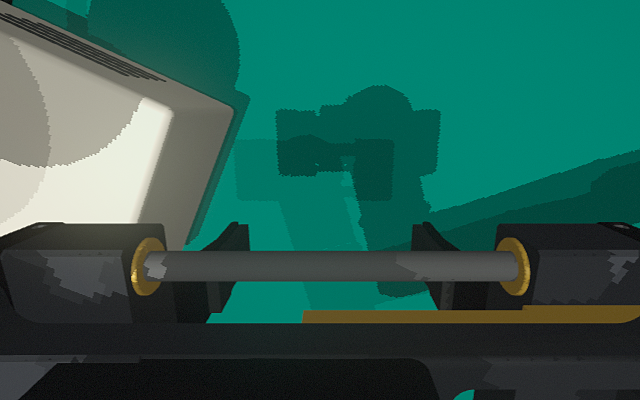

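```bash
python3 - <<'E'
from h import *
import pickle
p=pickle.load(open("top0.pkl","rb"));save(p,"t1.png",(272,148,372,238),8)
C=cloud(p)
for v in range(159,190,4):
    print(v,[tuple((1000*C[v,u]).astype(int)) for u in range(304,352,4)])
p=pickle.load(open("scene0.pkl","rb"));save(p,"s1.png",(300,160,400,280),5)
E
```

```text
159 [(np.int64(721), np.int64(71), np.int64(0)), (np.int64(722), np.int64(58), np.int64(-3)), (np.int64(645), np.int64(40), np.int64(255)), (np.int64(646), np.int64(29), np.int64(254)), (np.int64(654), np.int64(18), np.int64(224)), (np.int64(650), np.int64(6), np.int64(239)), (np.int64(650), np.int64(-4), np.int64(239)), (np.int64(647), np.int64(-15), np.int64(246)), (np.int64(645), np.int64(-26), np.int64(253)), (np.int64(642), np.int64(-37), np.int64(262)), (np.int64(641), np.int64(-48), np.int64(266)), (np.int64(718), np.int64(-77), np.int64(4))]
163 [(np.int64(707), np.int64(71), np.int64(0)), (np.int64(646), np.int64(52), np.int64(211)), (np.int64(630), np.int64(40), np.int64(268)), (np.int64(632), np.int64(29), np.int64(262)), (np.int64(637), np.int64(18), np.int64(243)), (np.int64(707), np.int64(3), np.int64(-3)), (np.int64(707), np.int64(-9), np.int64(-3)), (np.int64(708), np.int64(-23), np.int64(-8)), (np.int64(707), np.int64(-37), np.int64(-4)), (np.int64(706), np.int64(-50), np.int64(0)), (np.int64(704), np.int64(-63), np.int64(4)), (np.int64(705), np.int64(-77), np.int64(
[... 2631 characters left out ...]
4(32)), (np.int64(628), np.int64(-47), np.int64(32)), (np.int64(628), np.int64(-60), np.int64(31)), (np.int64(635), np.int64(-75), np.int64(2))]
187 [(np.int64(572), np.int64(64), np.int64(228)), (np.int64(571), np.int64(52), np.int64(230)), (np.int64(570), np.int64(41), np.int64(233)), (np.int64(569), np.int64(30), np.int64(238)), (np.int64(570), np.int64(19), np.int64(233)), (np.int64(569), np.int64(7), np.int64(238)), (np.int64(568), np.int64(-3), np.int64(240)), (np.int64(568), np.int64(-14), np.int64(242)), (np.int64(611), np.int64(-33), np.int64(50)), (np.int64(615), np.int64(-47), np.int64(31)), (np.int64(615), np.int64(-60), np.int64(29)), (np.int64(622), np.int64(-75), np.int64(0))]
```

View pics/t1.png

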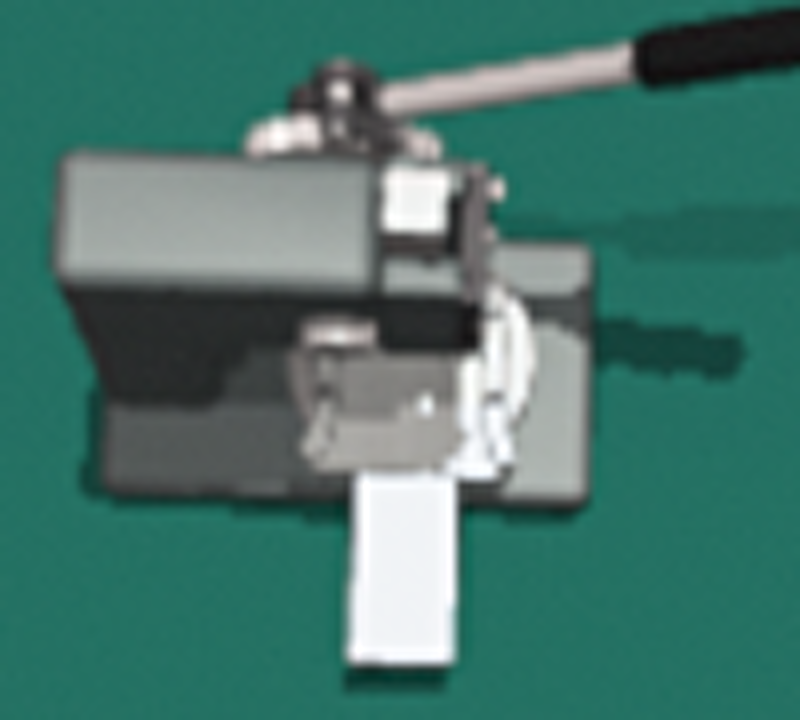

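View pics/s1.png

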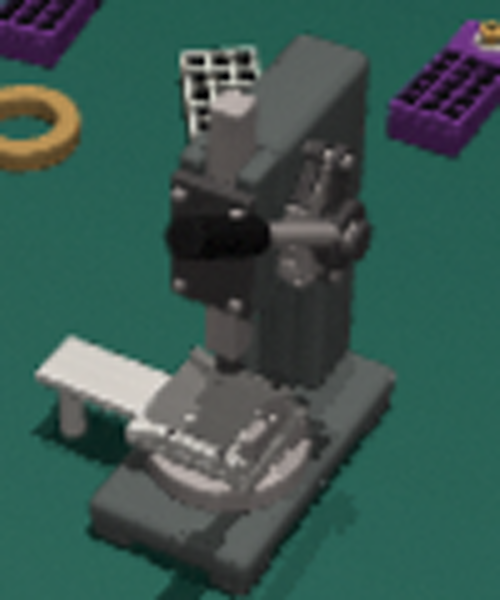

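```bash
cat >> h.py <<'E'
def onz(pic,u,v,z):
    K=np.array(pic["mtx"]);R=np.array(pic["R"]);o=-R.T@pic["t"]
    d=R.T@np.array([(u-K[0,2])/K[0,0],(v-K[1,2])/K[1,1],1]);return o+d*(z-o[2])/d[2]
E
python3 - <<'E'
from h import *
import pickle
p=pickle.load(open("top0.pkl","rb"))
f=lambda x,y,z:(onz(p,272+(x+.5)/8-.5,148+(y+.5)/8-.5,z)*1000).round(1)
for a in [(345,663),(455,665),(354,475),(459,477)]: print(a,f(*a,.058))
print('frame',f(68,153,.264),f(378,160,.264),f(57,276,.264),f(378,292,.264))
print('base',f(105,500,.032),f(585,508,.032),f(594,243,.032))
print('ramtop',f(416,200,.297), 'rod',f(390,98,.22),f(635,58,.27),'gripstart',f(640,60,.27))
# subpixel edges of tongue by rows
g=p["pixels"].min(-1).astype(float)
for v in range(210,231,2):
    r=g[v];
    def cross(u0,u1,th=130):
        for u in range(u0,u1):
            if (r[u]-th)*(r[u+1]-th)<0: return u+(th-r[u])/(r[u+1]-r[u])
    a,b=cross(309,322),cross(323,336)
    if a and b:print(v,onz(p,a,v,.058)[:2].round(4),onz(p,b,v,.058)[:2].round(4))
C=cloud(p)
m=(p["pixels"].max(-1)<60);m[:145]=0;m[175:]=0;m[:,:335]=0;m[:,382:]=0
X=C[m];X=X[X[:,2]>.24];print(len(X),X.mean(0).round(3));X=X[X[:,1].argsort()]
for i in range(0,len(X),12):print(X[i:i+12].mean(0).round(3))
E
```

```text
(345, 663) [469.5  37.2  58. ]
(455, 665) [468.1  -6.3  58. ]
(354, 475) [545.   32.8  58. ]
(459, 477) [543.6  -9.1  58. ]
frame [622.3 128.8 264. ] [618.5  21.8 264. ] [578.7 132.3 264. ] [571.8  22.4 264. ]
base [540.5 134.3  32. ] [534.8 -60.8  32. ] [645.7 -67.1  32. ]
ramtop [595.5   9.3 297. ] rod [653.6  17.2 220. ] [652.4 -67.5 270. ] gripstart [651.6 -69.2 270. ]
210 [0.535  0.0334] [ 0.5345 -0.0082]
212 [0.5286 0.0334] [ 0.528  -0.0079]
214 [0.5221 0.0335] [ 0.5216 -0.0078]
216 [0.5156 0.034 ] [ 0.5151 -0.0077]
218 [0.5092 0.0343] [ 0.5087 -0.0076]
220 [0.5028 0.0349] [ 0.5023 -0.0075]
222 [0.4964 0.0357] [ 0.4958 -0.0074]
224 [0.49   0.0359] [ 0.4894 -0.0066]
226 [0.4836 0.0359] [ 0.483  -0.0065]
228 [0.4772 0.0366] [ 0.4767 -0.0064]
230 [0.4708 0.0357] [ 0.4703 -0.0056]
229 [ 0.642 -0.105  0.32 ]
[ 0.641 -0.14   0.335]
[ 0.64  -0.137  0.337]
[ 0.641 -0.133  0.333]
[ 0.642 -0.13   0.332]
[ 0.643 -0.125  0.328]
[ 0.642 -0.122  0.328]
[ 0.642 -0.117  0.326]
[ 0.643 -0.113  0.32 ]
[ 0.643 -0.11   0.319]
[ 0.642 -0.106  0.316]
[ 0.644 -0.102  0.313]
[ 0.644 -0.098  0.311]
[ 0.643 -0.093  0.307]
[ 0.644 -0.089  0.305]
[ 0.645 -0.085  0.302]
[ 0.645 -0.081  0.297]
[ 0.644 -0.077  0.296]
[ 0.645 -0.073  0.293]
[ 0.646 -0.068  0.29 ]
[0.302 0.023 1.42 ]
```

Emit:
{"api": "apply_moves", "payload": {
  "plan": [
    [[100,0.3,1,0,0,0,0.045],[100,0.3,1,0,0,0,0.045],[100,0.3,1,0,0,0,0.045],[100,0.3,1,0,0,0,0.045],[100,0.3,1,0,0,0,0.045],[100,0.3,1,0,0,0,0.045],[100,0.3,1,0,0,0,0.045],[100,0.3,1,0,0,0,0.045],[100,0.3,1,0,0,0,0.045],[100,0.3,1,0,0,0,0.045],[100,0.3,1,0,0,0,0.045],[100,0.3,1,0,0,0,0.045]]
  ]
}}

```text
time_s: 1.85
tcp_pos: [0.3531, -0.2586, 0.23]
ee_rot: [[-0.548, -0.836, 0.003], [-0.836, 0.548, -0.002], [0.0, -0.004, -1.0]]
wrist_force: [0.3, 0.8, 0.2]
gripper_width: 1.001
```

Emit:
{"api": "apply_moves", "payload": {
  "plan": [
    [[100,0.15,1,0,0,0,0.048],[100,0.15,1,0,0,0,0.048],[100,0.15,1,0,0,0,0.048],[100,0.15,1,0,0,0,0.048],[100,0.15,1,0,0,0,0.048],[100,0.15,1,0,0,0,0.048],[100,0.15,1,0,0,0,0.048],[100,0.15,1,0,0,0,0.048],[100,0.1,1,0,0,0,0.048],[100,0.1,1,0,0,0,0.048],[100,0.1,1,0,0,0,0.048],[100,0.1,1,0,0,0,0.048]]
  ]
}}

```text
time_s: 2.85
tcp_pos: [0.3937, 0.0566, 0.2342]
ee_rot: [[0.027, -1.0, 0.015], [-1.0, -0.027, 0.005], [-0.004, -0.015, -1.0]]
wrist_force: [-0.2, 0.2, 0.2]
gripper_width: 1.004
```

Emit:
{"api": "apply_moves", "payload": {
  "plan": [
    [[100,0.05,1,0,0,0,0.045],[100,0.05,1,0,0,0,0.045],[100,0.05,1,0,0,0,0.045],[100,0.05,1,0,0,0,0.045],[100,0.05,1,0,0,0,0.045],[100,0.05,1,0,0,0,0.045],[100,0,1,0,0,0,0.045],[100,0,1,0,0,0,0.045],[100,0,1,0,0,0,0.045],[100,0,0.7,0,0,0,0.045],[100,0,0.3,0,0,0,0.045],[100,0,0,0,0,0,0]]
  ]
}}

```text
time_s: 3.85
tcp_pos: [0.4, 0.3251, 0.237]
ee_rot: [[0.528, -0.849, 0.016], [-0.849, -0.528, 0.019], [-0.008, -0.024, -1.0]]
wrist_force: [-0.4, -0.1, 0.4]
gripper_width: 1.001
```

```bash
cat >> h.py <<'E'
def wristcap():
    s=sense();q=capture("wrist");M=np.array(q["mount"]);T=np.eye(4);T[:3,:3]=s["ee_rot"];T[:3,3]=s["tcp_pos"]
    W=T@M;q["R"]=W[:3,:3].T;q["t"]=-W[:3,:3].T@W[:3,3];return s,q
E
python3 - <<'E'
from h import *
import pickle
s,q=wristcap();save(q,"w1.png");print(s["tcp_pos"].round(4),s["ee_rot"].round(3).tolist(),s["joints"].round(1),s["time_s"])
pickle.dump(q,open("w1.pkl","wb"))
for l in["case","bushing"]:
    for r in recognise(l,q)[:2]:print(l,r["score"],w(q,r["at"]).round(4))
E
```

```text
[0.4    0.3251 0.237 ] [[0.528, -0.849, 0.016], [-0.849, -0.528, 0.019], [-0.008, -0.024, -1.0]] [ 57.3  10.3 -15.2   0.2 -63.1 -25.5] 3.85
case 0.9 [0.4359 0.332  0.021 ]
case 0.86 [0.2448 0.4187 0.0226]
bushing 0.62 [0.5671 0.4995 0.0312]
```

View pics/w1.png

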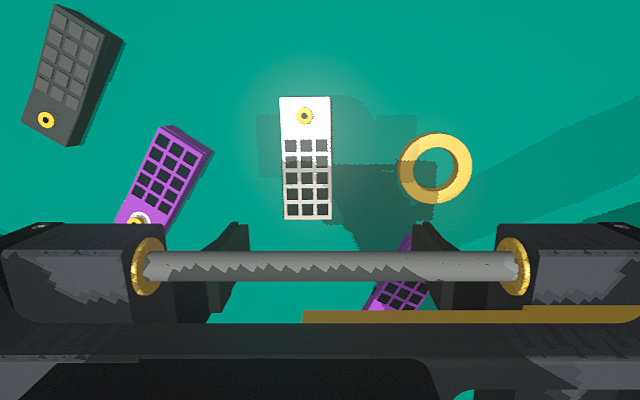

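```bash
python3 - <<'E'
from h import *
import pickle
q=pickle.load(open("w1.pkl","rb"));save(q,"w1c.png",(260,80,360,230),4)
a=[onz(q,*x)[:2] for x in [(280,97,.022),(330,97,.022),(331,218.5,.031),(285,218.5,.031)]]
print(np.array(a).round(4))
B=(a[0]+a[1])/2;K=(a[2]+a[3])/2;d=(K-B)/np.linalg.norm(K-B);print(np.linalg.norm(K-B),np.linalg.norm(a[1]-a[0]),d,np.degrees(np.arctan2(d[1],d[0])),"grip",B+.115*d,K-.025*d)
E
```

```text
[[0.4923 0.2904]
 [0.4459 0.2616]
 [0.3725 0.377 ]
 [0.4182 0.406 ]]
0.13709039785010244 0.05461096682711497 [-0.53806067  0.84290611] 122.55171791626351 grip [0.40721979 0.37289584] [0.40878533 0.37044332]
```

View pics/w1c.png

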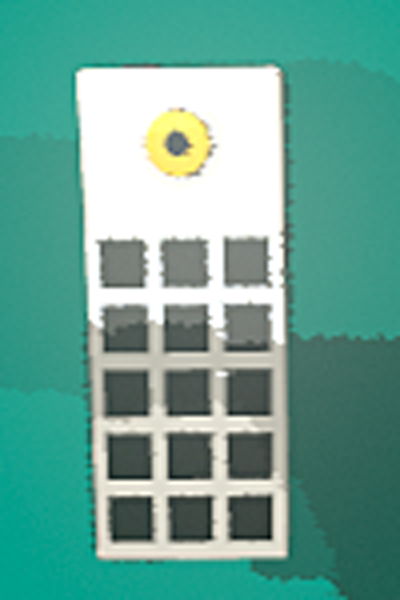

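Emit:
{"api": "apply_moves", "payload": {
  "plan": [
    [[100,0.16,0.95,-0.2,-0.01,0.008,0.005],[100,0.16,0.9,-1,-0.009,0.008,0.005],[100,0,0,-1,0,0,0],[100,0,0,-1,0,0,0],[100,0,0,-1,0,0,0],[100,0,0,-0.7,0,0,0],[100,0,0,0,0,0,0]]
  ]
}}

```text
time_s: 4.58
tcp_pos: [0.4098, 0.3651, 0.115]
ee_rot: [[0.523, -0.853, 0.005], [-0.853, -0.522, 0.006], [-0.003, -0.007, -1.0]]
wrist_force: [-0.2, -0.7, 0.1]
gripper_width: 0.991
```

Emit:
{"api": "apply_moves", "payload": {
  "plan": [
    [[100,-0.08,0.28,-0.8,-0.006,0.005,0.018],[100,0,0,-1,0,0,0],[100,0,0,-1,0,0,0],[100,0,0,-0.5,0,0,0],[100,0,0,0,0,0,0]]
  ]
}}

```text
time_s: 5.0
tcp_pos: [0.4112, 0.3712, 0.0363]
ee_rot: [[0.533, -0.846, 0.006], [-0.846, -0.533, 0.007], [-0.003, -0.009, -1.0]]
wrist_force: [0.7, -0.2, 0.5]
gripper_width: 0.999
```

Emit:
{"api": "apply_moves", "payload": {
  "plan": [
    [[100,-0.12,0.03,-0.6,-0.007,0.006,0],[100,0,0,-0.3,0,0,0],[100,0,0,-0.1,0,0,0],[100,0,0,0,0,0,0]]
  ]
}}

```text
time_s: 5.33
tcp_pos: [0.4111, 0.3732, 0.0162]
ee_rot: [[0.532, -0.847, 0.005], [-0.847, -0.532, 0.006], [-0.002, -0.007, -1.0]]
wrist_force: [-0.4, -0.1, -0.3]
gripper_width: 1.003
```

Emit:
{"api": "apply_moves", "payload": {
  "plan": [
    [[100,-0.08,-0.04,-0.2,-0.006,0.005,0],[40,0,0,0,0,0,0],[40,0,0,0,0,0,0],[40,0,0,0,0,0,0],[40,0,0,0,0,0,0],[40,0,0,0,0,0,0]]
  ]
}}

```text
time_s: 5.83
tcp_pos: [0.4107, 0.374, 0.0152]
ee_rot: [[0.532, -0.847, 0.004], [-0.847, -0.532, 0.006], [-0.002, -0.007, -1.0]]
wrist_force: [-0.5, -0.2, -1.6]
gripper_width: 0.704
```

Emit:
{"api": "apply_moves", "payload": {
  "plan": [
    [[40,0,0,-0.25,0,0,0],[40,0,0,0,0,0,0],[40,0,0,0,0,0,0],[40,0,0,0,0,0,0]]
  ]
}}

```text
time_s: 6.17
tcp_pos: [0.411, 0.3747, 0.0102]
ee_rot: [[0.532, -0.847, 0.006], [-0.847, -0.532, 0.007], [-0.003, -0.008, -1.0]]
wrist_force: [0.2, -1.2, 2.3]
gripper_width: 0.645
```

Emit:
{"api": "apply_moves", "payload": {
  "plan": [
    [[40,0,0,0.6,-0.007,0.006,0],[40,0,-0.2,0.5,0,0,0.02],[40,0,-0.5,0.2,0,0,0.08],[40,0,-0.5,0,0,0,0.08],[40,0,-0.5,0,0,0,0.08],[40,0,-0.5,0,0,0,0.08],[40,0,-0.5,0,0,0,0.08],[40,0,-0.5,0,0,0,0.08],[40,0,-0.5,0,0,0,0.08],[40,0,-0.5,0,0,0,0.08],[40,0,-0.5,0,0,0,0.08],[40,0,0,0,0,0,0]]
  ]
}}

```text
time_s: 7.17
tcp_pos: [0.4065, 0.246, 0.0412]
ee_rot: [[0.975, -0.224, -0.004], [-0.224, -0.975, -0.006], [-0.002, 0.007, -1.0]]
wrist_force: [-0.9, -0.5, -2.3]
gripper_width: 0.639
```

Emit:
{"api": "apply_moves", "payload": {
  "plan": [
    [[40,0,0,0,0.005,-0.004,0.09],[40,0,0,-0.4,0,0,0.08],[40,0,0,-0.4,0,0,0.02],[40,0,0,-0.25,0,0,0],[40,0,0,0,0,0,0]]
  ]
}}

```text
time_s: 7.58
tcp_pos: [0.4067, 0.2456, 0.0149]
ee_rot: [[0.999, -0.035, 0.002], [-0.035, -0.999, 0.001], [0.002, -0.001, -1.0]]
wrist_force: [0.1, 0.1, -1.1]
gripper_width: 0.644
```

Emit:
{"api": "apply_moves", "payload": {
  "plan": [
    [[40,0,0,-0.2,0,0,0],[40,0,0,-0.1,0,0,0],[40,0,0,0,0,0,0]]
  ]
}}

```text
time_s: 7.83
tcp_pos: [0.4076, 0.2467, 0.0105]
ee_rot: [[0.999, -0.037, 0.004], [-0.037, -0.999, 0.001], [0.004, -0.001, -1.0]]
wrist_force: [0.3, 0.3, -2.3]
gripper_width: 0.644
```

Emit:
{"api": "apply_moves", "payload": {
  "plan": [
    [[100,0,0,0,0,0,0],[100,0,0,0,0,0,0],[100,0,0,0,0,0,0],[100,0,0,0.4,0,0,0],[100,0,0,1,0,0,0],[100,0,0,1,0,0,0],[100,0,0,1,0,0,-0.05],[100,0,0,0.3,0,0,-0.12],[100,0,0,0,0,0,-0.12],[100,0,0,0,0,0,-0.12],[100,0,0,0,0,0,-0.12],[100,0,0,0,0,0,-0.12]]
  ]
}}

```text
time_s: 8.83
tcp_pos: [0.4095, 0.2492, 0.1086]
ee_rot: [[0.756, -0.655, 0.009], [-0.655, -0.756, 0.004], [0.004, -0.009, -1.0]]
wrist_force: [0.7, -0.2, 0.0]
gripper_width: 1.0
```

Emit:
{"api": "apply_moves", "payload": {
  "plan": [
    [[100,0,0,0,0,0,-0.12],[100,0,0,0,0,0,-0.12],[100,0,0,0,0,0,-0.12],[100,0,0,0,0,0,-0.12],[100,0,0,0,0,0,-0.12],[100,0,0,0,0,0,-0.12],[100,0,0,0,0,0,-0.12],[100,0,0,0,0,0,-0.12],[100,0,0,0,0,0,-0.12],[100,0,0,0,0,0,-0.12],[100,0,0,0,0,0,-0.12],[100,0,0,0,0,0,-0.12]]
  ]
}}

```text
time_s: 9.83
tcp_pos: [0.4099, 0.2502, 0.1073]
ee_rot: [[-0.599, -0.8, 0.006], [-0.8, 0.599, -0.009], [0.004, -0.01, -1.0]]
wrist_force: [-0.1, -0.4, -0.4]
gripper_width: 1.001
```

Emit:
{"api": "apply_moves", "payload": {
  "plan": [
    [[100,0,0,0,0.004,0.003,-0.12],[100,0,0,0,0.004,0.003,-0.12],[100,0,0,0,0,0,-0.12],[100,0,0,0,0,0,-0.12],[100,0,0,0,0,0,-0.12],[100,0,0,0,0,0,-0.12],[100,-0.1,-0.15,0,0,0,-0.12],[100,0,-0.05,0,0,0,-0.08],[100,0,0,0,0,0,0]]
  ]
}}

```text
time_s: 10.58
tcp_pos: [0.4078, 0.2458, 0.106]
ee_rot: [[-0.999, 0.034, -0.002], [0.034, 0.999, 0.0], [0.002, 0.0, -1.0]]
wrist_force: [0.1, -0.2, 1.0]
gripper_width: 1.0
```

```bash
python3 - <<'E'
from h import *
s,q=wristcap();save(q,"w2.png");print(s["tcp_pos"].round(4),s["ee_rot"].round(3).tolist(),s["joints"].round(1),s["time_s"])
p=capture("top");save(p,"t2.png",(160,100,420,300),3)
import pickle;pickle.dump(p,open("t2.pkl","wb"));pickle.dump(q,open("w2.pkl","wb"))
E
```

```text
[0.4078 0.2458 0.106 ] [[-0.999, 0.034, -0.002], [0.034, 0.999, 0.0], [0.002, 0.0, -1.0]] [ 5.060e+01  1.570e+01 -2.960e+01 -1.000e-01 -4.470e+01 -1.425e+02] 10.5833
```

View pics/w2.png

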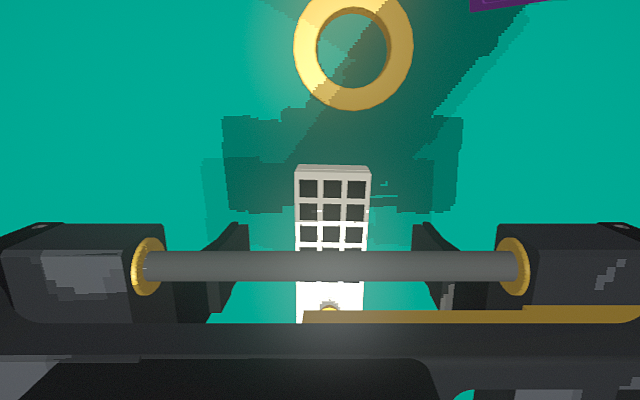

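View pics/t2.png

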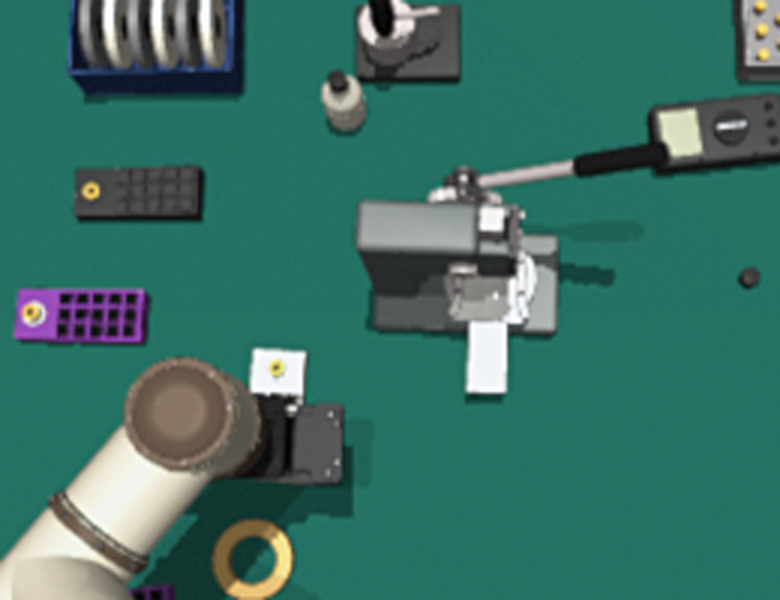

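Emit:
{"api": "apply_moves", "payload": {
  "plan": [
    [[100,0,0,-1,0,0,0],[100,0,0.03,-1,0,0,0],[100,0,0,-1,0,0,0],[100,0,0,-0.5,0,0,0],[100,0,0,-0.3,0,0,0],[100,0,0,0,0,0,0]]
  ]
}}

```text
time_s: 11.18
tcp_pos: [0.4101, 0.2494, 0.0094]
ee_rot: [[-1.0, 0.017, 0.005], [0.017, 1.0, 0.006], [-0.005, 0.006, -1.0]]
wrist_force: [-0.5, 0.3, 0.2]
gripper_width: 0.999
```

Emit:
{"api": "apply_moves", "payload": {
  "plan": [
    [[100,-0.12,-0.14,0,-0.006,0.005,-0.019],[40,0,0,0,0,0,0],[40,0,0,0,0,0,0],[40,0,0,0,0,0,0],[40,0,0,0,0,0,0],[40,0,0,0,0,0,0],[40,0,0,0,0,0,0],[40,0,0,0,0,0,0]]
  ]
}}

```text
time_s: 11.85
tcp_pos: [0.4088, 0.2478, 0.0134]
ee_rot: [[-0.999, 0.035, 0.005], [0.035, 0.999, 0.006], [-0.005, 0.006, -1.0]]
wrist_force: [0.4, -1.0, -1.3]
gripper_width: 0.64
```

Emit:
{"api": "apply_moves", "payload": {
  "plan": [
    [[40,0,0,0.7,-0.006,0.005,0],[40,0,0,1,0,0,0],[40,0,0,1,0,0,0],[40,0,-0.6,0.9,0,0,0],[40,0,-1,0,0,0,0],[40,0,-1,0,0,0,0],[40,0,-1,0,0,0,0],[40,0,-1,0,0,0,0],[40,0,-1,0,0,0,0],[40,0,-1,0,0,0,0],[40,0,-1,0,0,0,0],[40,0,0,0,0,0,0]]
  ]
}}

```text
time_s: 12.85
tcp_pos: [0.4029, 0.0488, 0.105]
ee_rot: [[-0.999, 0.033, -0.007], [0.033, 0.999, -0.004], [0.007, -0.004, -1.0]]
wrist_force: [-0.2, -0.4, -1.8]
gripper_width: 0.645
```

Emit:
{"api": "apply_moves", "payload": {
  "plan": [
    [[40,0,-0.7,0,0.004,-0.007,-0.01],[40,0,-0.4,0,0,0,0],[40,0,-0.15,0,0,0,0],[40,0,0,0,0,0,0]]
  ]
}}

```text
time_s: 13.18
tcp_pos: [0.4016, 0.0148, 0.1045]
ee_rot: [[-0.999, 0.046, -0.002], [0.046, 0.999, 0.0], [0.002, 0.0, -1.0]]
wrist_force: [-0.2, 0.8, -2.3]
gripper_width: 0.64
```

```bash
python3 - <<'E'
from h import *
s=sense();print(s["tcp_pos"].round(4),s["ee_rot"].round(3).tolist(),s["joints"].round(1),s["time_s"])
p=capture("top");save(p,"t3.png",(272,148,372,248),7)
import pickle;pickle.dump(p,open("t3.pkl","wb"))
E
```

```text
[0.4016 0.0148 0.1045] [[-0.999, 0.046, -0.002], [0.046, 0.999, 0.0], [0.002, 0.0, -1.0]] [ 2.550e+01  9.100e+00 -3.930e+01 -1.000e-01 -4.170e+01 -1.181e+02] 13.1833
```

View pics/t3.png

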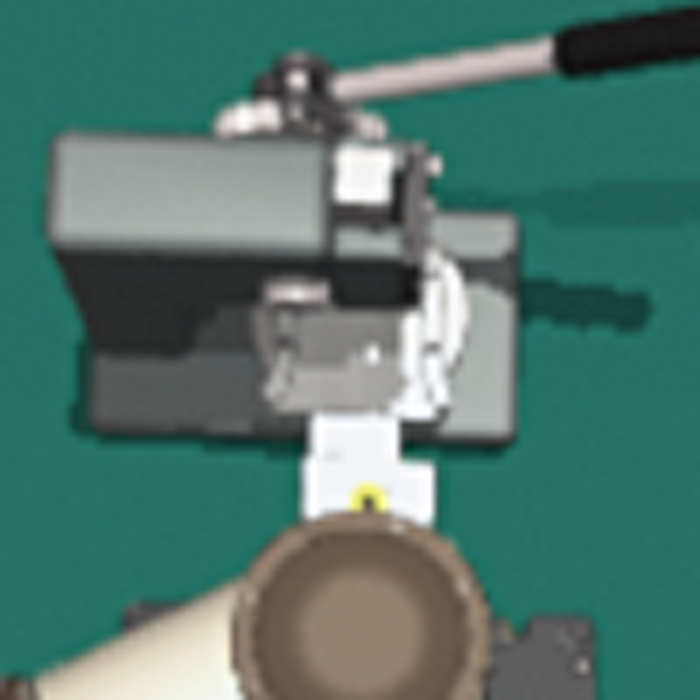

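```bash
python3 - <<'E'
from h import *
import pickle
p=pickle.load(open("t3.pkl","rb"))
g=p["pixels"].min(-1).astype(float)
def cross(r,u0,u1,th=130):
    for u in range(u0,u1):
        if (r[u]-th)*(r[u+1]-th)<0: return u+(th-r[u])/(r[u+1]-r[u])
zt=.1045-.0134+.022
print('bossedge',[onz(p,u,v,zt)[:2].round(4) for u,v in[(272+(303+.5)/7-.5,148+460.5/7-.5),(272+435.5/7-.5,148+462.5/7-.5)]])
for v in range(215,222):
    a,b=cross(g[v],311,320),cross(g[v],330,338)
    if a and b:
        A,B=onz(p,a,v,zt),onz(p,b,v,zt);print(v,A[:2].round(4),B[:2].round(4),((A+B)/2)[:2].round(4))
E
```

```text
bossedge [array([0.5154, 0.0355]), array([ 0.5138, -0.0221])]
215 [0.5101 0.0362] [ 0.5094 -0.0219] [0.5097 0.0071]
216 [0.507  0.0362] [ 0.5063 -0.0218] [0.5067 0.0072]
217 [0.5039 0.0362] [ 0.5032 -0.0217] [0.5036 0.0072]
218 [0.5008 0.0363] [ 0.5001 -0.0217] [0.5005 0.0073]
219 [0.4978 0.0363] [ 0.497  -0.0216] [0.4974 0.0073]
220 [0.4947 0.0365] [ 0.4939 -0.0216] [0.4943 0.0075]
221 [0.4916 0.0362] [ 0.4909 -0.0213] [0.4912 0.0074]
```

Emit:
{"api": "apply_moves", "payload": {
  "plan": [
    [[40,0,0.3,0,0,0,0],[40,0,0.05,-0.5,0,0,0],[40,0,0,-0.5,0,0,0],[40,0,0,-0.2,0,0,0],[40,0,0,0,0,0,0]]
  ]
}}

```text
time_s: 13.65
tcp_pos: [0.4044, 0.0294, 0.0745]
ee_rot: [[-0.999, 0.041, 0.003], [0.041, 0.999, 0.002], [-0.003, 0.003, -1.0]]
wrist_force: [-0.1, 0.3, -1.8]
gripper_width: 0.641
```

```bash
python3 - <<'E'
from h import *
s=sense();print(s["tcp_pos"].round(4),s["ee_rot"].round(3).tolist(),s["wrist_force"].round(1),s["time_s"])
p=capture("top");save(p,"t4.png",(292,168,352,238),10)
g=p["pixels"].min(-1).astype(float)
def cross(r,u0,u1,th=130):
    for u in range(u0,u1):
        if (r[u]-th)*(r[u+1]-th)<0: return u+(th-r[u])/(r[u+1]-r[u])
zt=s["tcp_pos"][2]-.0134+.022
for v in range(211,228):
    a,b=cross(g[v],307,320),cross(g[v],324,338)
    if a and b:
        A,B=onz(p,a,v,zt),onz(p,b,v,zt);print(v,A[:2].round(4),B[:2].round(4),((A+B)/2)[:2].round(4))
E
```

```text
[0.4044 0.0294 0.0745] [[-0.999, 0.041, 0.003], [0.041, 0.999, 0.002], [-0.003, 0.003, -1.0]] [-0.1  0.3 -1.8] 13.65
211 [0.5275 0.0332] [ 0.527  -0.0074] [0.5273 0.0129]
212 [0.5244 0.0331] [ 0.5239 -0.0073] [0.5241 0.0129]
213 [0.5212 0.0333] [ 0.5207 -0.0073] [0.5209 0.013 ]
214 [0.5182 0.0498] [ 0.5175 -0.0073] [0.5179 0.0213]
216 [0.5119 0.0512] [ 0.5112 -0.0072] [0.5116 0.022 ]
217 [0.5088 0.0517] [ 0.508  -0.0071] [0.5084 0.0223]
218 [0.5056 0.0522] [ 0.5049 -0.0071] [0.5052 0.0226]
219 [0.5025 0.0522] [ 0.5017 -0.007 ] [0.5021 0.0226]
220 [0.4993 0.0522] [ 0.4985 -0.007 ] [0.4989 0.0226]
221 [0.4962 0.0522] [ 0.4954 -0.0069] [0.4958 0.0227]
222 [0.493  0.0516] [ 0.4923 -0.0067] [0.4926 0.0225]
223 [0.4898 0.0492] [ 0.4891 -0.0064] [0.4895 0.0214]
```

View pics/t4.png

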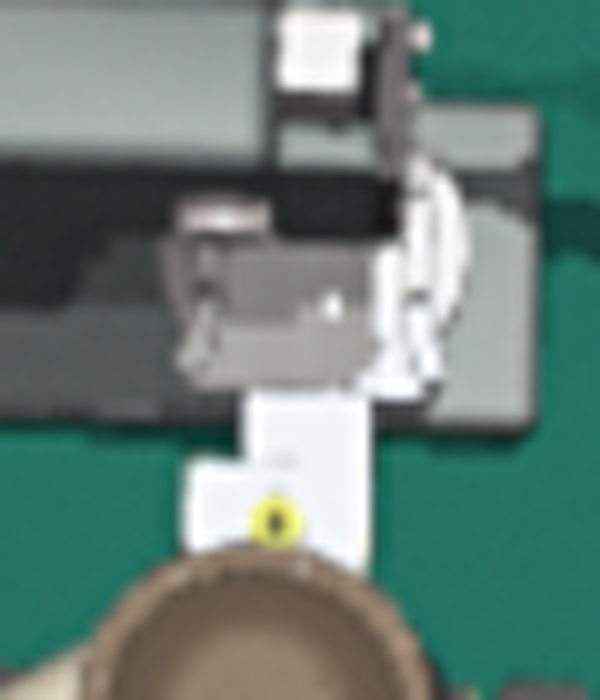

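Emit:
{"api": "apply_moves", "payload": {
  "plan": [
    [[40,-0.05,-0.25,0,-0.002,0.003,-0.004],[40,0,0,0,0,0,0],[40,0,0,0,0,0,0]]
  ]
}}

```text
time_s: 13.95
tcp_pos: [0.4043, 0.024, 0.076]
ee_rot: [[-0.999, 0.043, 0.003], [0.043, 0.999, 0.001], [-0.003, 0.001, -1.0]]
wrist_force: [0.1, -0.6, -1.6]
gripper_width: 0.646
```

Emit:
{"api": "apply_moves", "payload": {
  "plan": [
    [[40,0.3,-0.2,-0.12,-0.001,0.003,0],[40,0.3,0,0,0,0,0],[40,0,0,0,0,0,0]]
  ]
}}

```text
time_s: 14.2
tcp_pos: [0.4215, 0.0187, 0.074]
ee_rot: [[-0.999, 0.043, 0.003], [0.043, 0.999, 0.001], [-0.003, 0.001, -1.0]]
wrist_force: [-0.1, 0.9, -1.7]
gripper_width: 0.641
```

```bash
python3 - <<'E'
from h import *
s=sense();print(s["tcp_pos"].round(4),s["ee_rot"].round(3).tolist(),s["wrist_force"].round(1),s["time_s"])
p=capture("top");save(p,"t5.png",(292,168,352,238),10)
g=p["pixels"].min(-1).astype(float)
def cross(r,u0,u1,th=130):
    for u in range(u0,u1):
        if (r[u]-th)*(r[u+1]-th)<0: return u+(th-r[u])/(r[u+1]-r[u])
zt=s["tcp_pos"][2]-.0134+.022
for v in range(208,222):
    a,b=cross(g[v],307,320),cross(g[v],324,338)
    if a and b:
        A,B=onz(p,a,v,zt),onz(p,b,v,zt);print(v,A[:2].round(4),B[:2].round(4),((A+B)/2)[:2].round(4))
E
```

```text
[0.4215 0.0187 0.074 ] [[-0.999, 0.043, 0.003], [0.043, 0.999, 0.001], [-0.003, 0.001, -1.0]] [-0.1  0.9 -1.7] 14.2
208 [0.5372 0.0381] [ 0.5367 -0.0079] [0.5369 0.0151]
209 [0.5341 0.0397] [ 0.5334 -0.0162] [0.5337 0.0118]
210 [0.5309 0.0396] [ 0.5302 -0.0174] [0.5305 0.0111]
211 [0.5277 0.0395] [ 0.527  -0.0171] [0.5273 0.0112]
212 [0.5245 0.0397] [ 0.5238 -0.0169] [0.5242 0.0114]
213 [0.5214 0.0399] [ 0.5206 -0.0168] [0.521  0.0116]
214 [0.5182 0.0405] [0.5178 0.0061] [0.518  0.0233]
215 [0.515  0.0404] [0.5146 0.0034] [0.5148 0.0219]
216 [0.5118 0.038 ] [5.114e-01 3.000e-04] [0.5116 0.0191]
```

View pics/t5.png

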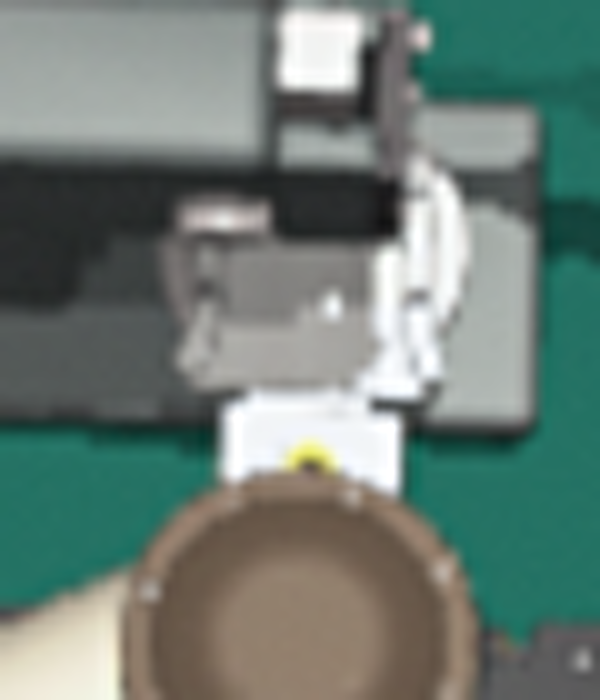

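Emit:
{"api": "apply_moves", "payload": {
  "plan": [
    [[40,0.3,0.05,-0.04,-0.001,0.003,0],[40,0.3,-0.01,0,0,0,0],[40,0.2,-0.01,0,0,0,0],[40,0,0,0,0,0,0]]
  ]
}}

```text
time_s: 14.58
tcp_pos: [0.443, 0.0191, 0.0727]
ee_rot: [[-0.999, 0.044, -0.002], [0.044, 0.999, -0.0], [0.002, -0.0, -1.0]]
wrist_force: [0.1, -0.6, -1.3]
gripper_width: 0.641
```

Emit:
{"api": "apply_moves", "payload": {
  "plan": [
    [[40,0.3,-0.02,0,0.0,-0.002,0],[40,0.2,-0.01,0,0,0,0],[40,0,0,0,0,0,0]]
  ]
}}

```text
time_s: 14.83
tcp_pos: [0.4569, 0.0183, 0.0724]
ee_rot: [[-0.999, 0.044, -0.0], [0.044, 0.999, -0.0], [0.0, -0.0, -1.0]]
wrist_force: [0.4, 0.0, -2.1]
gripper_width: 0.641
```

Past the flare with no side force. Carry on.

Emit:
{"api": "apply_moves", "payload": {
  "plan": [
    [[40,0.3,-0.012,0,0,0,0],[40,0.25,-0.012,0,0,0,0],[40,0,0,0,0,0,0]]
  ]
}}

```text
time_s: 15.08
tcp_pos: [0.472, 0.0176, 0.0724]
ee_rot: [[-0.999, 0.044, -0.0], [0.044, 0.999, -0.001], [0.0, -0.001, -1.0]]
wrist_force: [-0.6, 0.4, -1.3]
gripper_width: 0.641
```

Emit:
{"api": "apply_moves", "payload": {
  "plan": [
    [[40,0.25,-0.012,0,0,0,0],[40,0.2,-0.01,0,0,0,0],[40,0,0,0,0,0,0]]
  ]
}}

```text
time_s: 15.33
tcp_pos: [0.4845, 0.017, 0.0723]
ee_rot: [[-0.999, 0.044, -0.001], [0.044, 0.999, -0.001], [0.0, -0.001, -1.0]]
wrist_force: [-0.4, 0.2, -1.0]
gripper_width: 0.646
```

Emit:
{"api": "apply_moves", "payload": {
  "plan": [
    [[40,0.15,-0.008,0,0,0,0],[40,0.1,-0.005,0,0,0,0],[40,0.1,-0.005,0,0,0,0]]
  ]
}}

```text
time_s: 15.58
tcp_pos: [0.4934, 0.0163, 0.0721]
ee_rot: [[-0.999, 0.045, -0.002], [0.045, 0.999, -0.001], [0.002, -0.001, -1.0]]
wrist_force: [-0.7, -0.2, -1.4]
gripper_width: 0.644
```

Emit:
{"api": "apply_moves", "payload": {
  "plan": [
    [[40,0.12,-0.005,0,0,0,0],[40,0.1,-0.005,0,0,0,0]]
  ]
}}

```text
time_s: 15.75
tcp_pos: [0.4993, 0.016, 0.0722]
ee_rot: [[-0.999, 0.044, -0.002], [0.044, 0.999, -0.001], [0.002, -0.001, -1.0]]
wrist_force: [0.3, 0.3, -2.0]
gripper_width: 0.645
```

Emit:
{"api": "apply_moves", "payload": {
  "plan": [
    [[40,0.1,-0.004,0,0,0,0]]
  ]
}}

```text
time_s: 15.83
tcp_pos: [0.5008, 0.0157, 0.0719]
ee_rot: [[-0.999, 0.044, -0.005], [0.044, 0.999, -0.001], [0.005, -0.001, -1.0]]
wrist_force: [-6.5, 2.5, -0.5]
gripper_width: 0.639
```

Emit:
{"api": "apply_moves", "payload": {
  "plan": [
    [[40,0.08,-0.004,0,0,0,0]]
  ]
}}

```text
time_s: 15.92
tcp_pos: [0.5009, 0.0154, 0.0713]
ee_rot: [[-0.999, 0.044, -0.009], [0.044, 0.999, -0.002], [0.009, -0.002, -1.0]]
wrist_force: [-5.5, 2.0, 1.7]
gripper_width: 0.642
```

Emit:
{"api": "apply_moves", "payload": {
  "plan": [
    [[40,0,0,-0.03,0,0,0],[40,0,0,0,0,0,0],[100,0,0,0,0,0,0],[100,0,0,0,0,0,0],[100,0,0,0,0,0,0],[100,0,0,0,0,0,0]]
  ]
}}

```text
time_s: 16.42
tcp_pos: [0.5035, 0.0158, 0.0727]
ee_rot: [[-0.999, 0.043, -0.004], [0.043, 0.999, -0.001], [0.004, -0.001, -1.0]]
wrist_force: [-0.0, -0.0, 0.1]
gripper_width: 0.862
```

Emit:
{"api": "apply_moves", "payload": {
  "plan": [
    [[100,0,0,0.4,0,0,0],[100,0,0,1,0,0,0],[100,0,0,1,0,0,0],[100,-0.3,0,1,0,0,0],[100,-0.6,0,1,0,0,0],[100,-0.6,-0.3,1,0,0,0.1],[100,-0.3,-0.5,1,0,0,0.12],[100,0,-0.5,1,0,0,0.12],[100,0,-0.5,1,0,0,0.12],[100,0,-0.5,1,0,0,0.12],[100,0,-0.5,1,0,0,0.12],[100,0,-0.5,1,0,0,0.12]]
  ]
}}

```text
time_s: 17.42
tcp_pos: [0.451, -0.0702, 0.3748]
ee_rot: [[-0.69, -0.724, 0.003], [-0.724, 0.69, -0.009], [0.005, -0.009, -1.0]]
wrist_force: [0.8, 0.7, 0.2]
gripper_width: 0.998
```

```bash
python3 - <<'E'
from h import *
s=sense();print(s["tcp_pos"].round(4),s["ee_rot"].round(3).tolist(),s["joints"].round(1),s["time_s"])
p=capture("top");save(p,"t6.png",(272,138,392,238),6)
import pickle;pickle.dump(p,open("t6.pkl","wb"))
q=capture("scene");save(q,"s6.png",(300,160,400,280),5);pickle.dump(q,open("s6.pkl","wb"))
E
```

```text
[ 0.451  -0.0702  0.3748] [[-0.69, -0.724, 0.003], [-0.724, 0.69, -0.009], [0.005, -0.009, -1.0]] [ 12.    0.8  -6.6   0.6 -82.6 -55.7] 17.4167
```

View pics/t6.png

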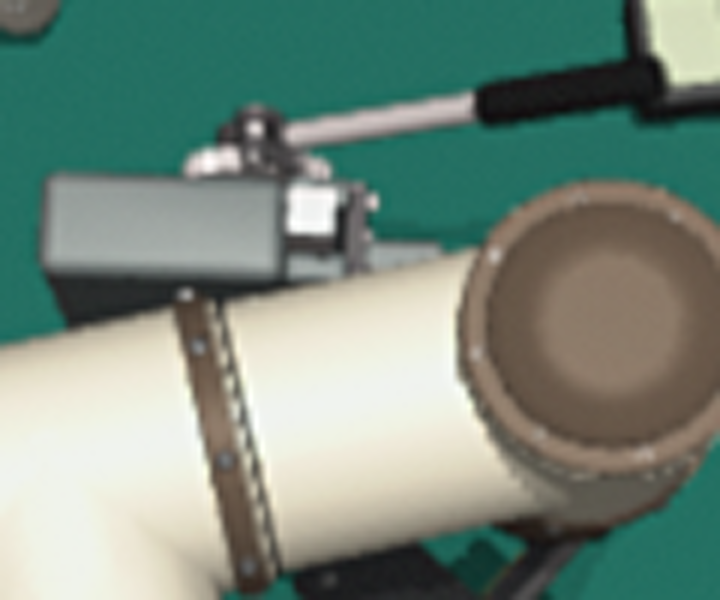

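View pics/s6.png

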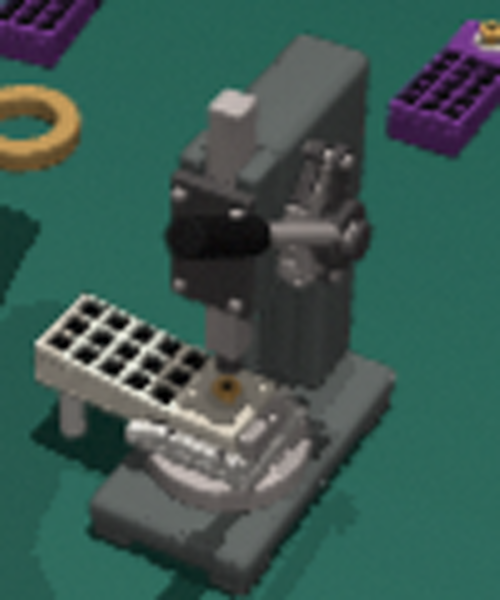

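```bash
python3 - <<'E'
from h import *
import pickle
q=pickle.load(open("s6.pkl","rb"))
print("bushing",[onz(q,300+227/5,160+386/5,z).round(4) for z in(.088,.091)])
print("key end corners", onz(q,300+84/5,160+292/5,.089).round(4), onz(q,300+37/5,160+340/5,.089).round(4), onz(q,300+37/5,160+378/5,.058).round(4))
print("ramtop centre",onz(q,300+233/5,160+100/5,.297).round(4))
p=pickle.load(open("t6.pkl","rb"))
C=cloud(p);m=(p["pixels"].max(-1)<70);m[:145]=0;m[160:]=0;m[:,:350]=0;m[:,379:]=0
X=C[m];X=X[X[:,2]>.24];X=X[X[:,1].argsort()]
for i in range(0,len(X),20):print(X[i:i+20].mean(0).round(3))
E
```

```text
bushing [array([0.598, 0.012, 0.088]), array([0.5994, 0.0091, 0.091 ])]
key end corners [0.4812 0.0465 0.089 ] [ 0.4778 -0.006   0.089 ] [ 0.477  -0.0067  0.058 ]
ramtop centre [0.5977 0.0139 0.297 ]
[ 0.641 -0.132  0.333]
[ 0.643 -0.126  0.329]
[ 0.641 -0.119  0.325]
[ 0.644 -0.113  0.319]
[ 0.644 -0.106  0.316]
[ 0.643 -0.099  0.311]
[ 0.643 -0.093  0.307]
[ 0.645 -0.086  0.303]
[ 0.644 -0.079  0.297]
[ 0.645 -0.072  0.293]
[ 0.542 -0.04   0.629]
```

Emit:
{"api": "apply_moves", "payload": {
  "plan": [
    [[100,0.4,-0.15,0.4,0,0,0.09],[100,0.9,-0.15,0,0,0,0.095],[100,1,-0.15,0,0,0,0.095],[100,1,-0.15,0,0,0,0.095],[100,1,-0.15,0,0,0,0.095],[100,1,-0.15,0,0,0,0.095],[100,1,-0.15,0,0,0,0.095],[100,1,-0.15,0,0,0,0.095],[100,0.4,0,0,0,0,0],[100,0,0,0,0,0,0]]
  ]
}}

```text
time_s: 18.35
tcp_pos: [0.6498, -0.1028, 0.3933]
ee_rot: [[0.016, -1.0, 0.021], [-1.0, -0.016, 0.011], [-0.01, -0.021, -1.0]]
wrist_force: [-0.6, -0.2, -0.5]
gripper_width: 1.002
```

Emit:
{"api": "apply_moves", "payload": {
  "plan": [
    [[100,-0.15,0,0,-0.011,0.021,-0.06],[100,0,0,-0.6,0,0,0],[100,0,0,-0.9,0,0,0],[100,0,0,-0.7,0,0,0],[100,0,0,0,0,0,0]]
  ]
}}

```text
time_s: 18.77
tcp_pos: [0.6434, -0.102, 0.3372]
ee_rot: [[-0.052, -0.999, -0.0], [-0.999, 0.052, -0.001], [0.001, 0.0, -1.0]]
wrist_force: [-0.4, 0.0, -0.4]
gripper_width: 1.001
```

```bash
python3 - <<'E'
from h import *
s,q=wristcap();save(q,"w7.png")
r=recognise("handle_grip",q)
for x in r[:2]:print(x["score"],w(q,x["at"]).round(4))
E
```

```text
0.77 [ 0.6449 -0.1261  0.3282]
```

View pics/w7.png

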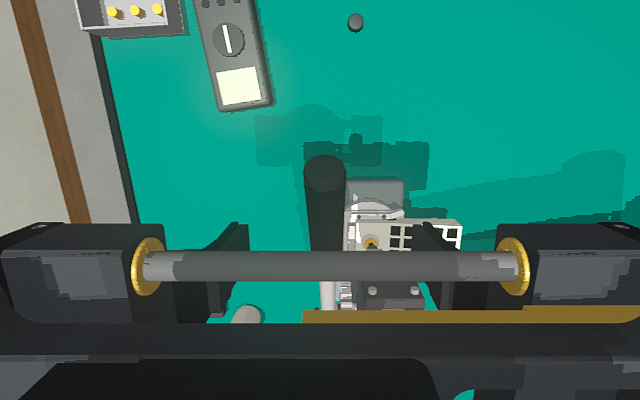

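Emit:
{"api": "apply_moves", "payload": {
  "plan": [
    [[100,0,0,-0.6,0,0,0],[100,0.03,0,-0.6,0,0,0],[100,0,0,-0.5,0,0,0],[100,0,0,-0.1,0,0,0],[100,0,0,0,0,0,0]]
  ]
}}

```text
time_s: 19.28
tcp_pos: [0.6474, -0.103, 0.3065]
ee_rot: [[-0.052, -0.998, 0.024], [-0.999, 0.052, -0.005], [0.004, -0.024, -1.0]]
wrist_force: [-0.9, -0.4, 0.5]
gripper_width: 1.0
```

Emit:
{"api": "apply_moves", "payload": {
  "plan": [
    [[100,-0.1,0,-0.4,0.005,0.024,0],[100,0,0,-0.3,0,0,0],[100,0,0,0,0,0,0]]
  ]
}}

```text
time_s: 19.53
tcp_pos: [0.6459, -0.1031, 0.2923]
ee_rot: [[-0.052, -0.999, 0.005], [-0.999, 0.052, 0.0], [-0.0, -0.005, -1.0]]
wrist_force: [-0.3, 0.2, -0.5]
gripper_width: 1.001
```

Close on the grip.

Emit:
{"api": "apply_moves", "payload": {
  "plan": [
    [[0,0,0,0,0,0,0],[0,0,0,0,0,0,0],[0,0,0,0,0,0,0],[0,0,0,0,0,0,0],[0,0,0,0,0,0,0],[0,0,0,0,0,0,0],[0,0,0,0,0,0,0],[0,0,0,0,0,0,0],[0,0,0,0,0,0,0],[0,0,0,0,0,0,0]]
  ]
}}

```text
time_s: 20.37
tcp_pos: [0.6466, -0.1033, 0.2938]
ee_rot: [[-0.052, -0.999, 0.007], [-0.999, 0.052, -0.001], [0.0, -0.007, -1.0]]
wrist_force: [0.0, 0.0, -0.4]
gripper_width: 0.326
```

Emit:
{"api": "apply_moves", "payload": {
  "plan": [
    [[0,0,0,0,0,0,0],[0,0,0,0,0,0,0],[0,0,0,0,0,0,0]]
  ]
}}

```text
time_s: 20.62
tcp_pos: [0.646, -0.1034, 0.2936]
ee_rot: [[-0.052, -0.999, 0.005], [-0.999, 0.052, -0.001], [0.0, -0.005, -1.0]]
wrist_force: [0.5, 0.9, 0.2]
gripper_width: 0.242
```

Emit:
{"api": "apply_moves", "payload": {
  "plan": [
    [[0,-0.01,-0.29,-0.46,0,0.005,0],[0,-0.01,-0.26,-0.48,0,0,0],[0,-0.01,-0.22,-0.5,0,0,0]]
  ]
}}

```text
time_s: 20.87
tcp_pos: [0.6452, -0.1216, 0.2603]
ee_rot: [[-0.05, -0.999, 0.004], [-0.999, 0.05, 0.001], [-0.001, -0.004, -1.0]]
wrist_force: [-1.5, 2.3, 4.0]
gripper_width: 0.242
```

Emit:
{"api": "apply_moves", "payload": {
  "plan": [
    [[0,-0.01,-0.2,-0.5,0,0,0],[0,-0.01,-0.16,-0.5,0,0,0],[0,-0.01,-0.12,-0.4,0,0,0]]
  ]
}}

```text
time_s: 21.12
tcp_pos: [0.6448, -0.1325, 0.2226]
ee_rot: [[-0.05, -0.999, 0.008], [-0.999, 0.05, 0.006], [-0.007, -0.007, -1.0]]
wrist_force: [-0.4, 7.3, 2.3]
gripper_width: 0.245
```

Emit:
{"api": "apply_moves", "payload": {
  "plan": [
    [[0,0.01,0.08,0.4,-0.006,0.008,0],[0,0.01,0.16,0.5,0,0,0],[0,0.01,0.2,0.5,0,0,0],[0,0.01,0.23,0.5,0,0,0],[0,0.01,0.26,0.45,0,0,0],[0,0,0.12,0.15,0,0,0]]
  ]
}}

```text
time_s: 21.62
tcp_pos: [0.6453, -0.115, 0.275]
ee_rot: [[-0.057, -0.998, -0.012], [-0.998, 0.057, -0.011], [0.012, 0.012, -1.0]]
wrist_force: [1.6, -4.5, -3.7]
gripper_width: 0.244
```

Emit:
{"api": "apply_moves", "payload": {
  "plan": [
    [[0,0,0.25,0.4,0.011,-0.012,0],[0,0,0.15,0.25,0,0,0]]
  ]
}}

```text
time_s: 21.78
tcp_pos: [0.6458, -0.1062, 0.2896]
ee_rot: [[-0.058, -0.998, -0.001], [-0.998, 0.058, -0.001], [0.001, 0.001, -1.0]]
wrist_force: [2.4, -1.7, -5.0]
gripper_width: 0.243
```

Emit:
{"api": "apply_moves", "payload": {
  "plan": [
    [[0,-0.01,-0.28,-0.46,0,0,0.005],[0,-0.01,-0.26,-0.48,0,0,0],[0,-0.01,-0.22,-0.5,0,0,0],[0,-0.01,-0.18,-0.5,0,0,0]]
  ]
}}

```text
time_s: 22.12
tcp_pos: [0.645, -0.1265, 0.246]
ee_rot: [[-0.049, -0.999, 0.006], [-0.999, 0.049, 0.002], [-0.003, -0.006, -1.0]]
wrist_force: [-0.6, 2.2, 2.2]
gripper_width: 0.242
```

Emit:
{"api": "apply_moves", "payload": {
  "plan": [
    [[0,-0.01,-0.15,-0.45,0,0,0],[0,-0.01,-0.1,-0.35,0,0,0]]
  ]
}}

```text
time_s: 22.28
tcp_pos: [0.6448, -0.1317, 0.2251]
ee_rot: [[-0.049, -0.999, 0.009], [-0.999, 0.049, 0.005], [-0.006, -0.008, -1.0]]
wrist_force: [0.6, 4.4, 2.3]
gripper_width: 0.243
```

Emit:
{"api": "apply_moves", "payload": {
  "plan": [
    [[0,0.01,0.08,0.4,-0.005,0.009,0],[0,0.01,0.16,0.5,0,0,0],[0,0.01,0.2,0.5,0,0,0],[0,0.01,0.23,0.5,0,0,0],[0,0.01,0.26,0.45,0,0,0],[0,0,0.2,0.35,0.005,-0.006,0],[0,0,0.15,0.25,0.005,-0.006,0]]
  ]
}}

```text
time_s: 22.87
tcp_pos: [0.6458, -0.1061, 0.2893]
ee_rot: [[-0.055, -0.999, -0.001], [-0.999, 0.055, 0.001], [-0.001, 0.001, -1.0]]
wrist_force: [2.4, -2.4, -4.8]
gripper_width: 0.247
```

Third stroke, watching force.

Emit:
{"api": "apply_moves", "payload": {
  "plan": [
    [[0,-0.01,-0.28,-0.46,0,0,0],[0,-0.01,-0.26,-0.48,0,0,0],[0,-0.01,-0.2,-0.4,0,0,0]]
  ]
}}

```text
time_s: 23.12
tcp_pos: [0.6452, -0.121, 0.261]
ee_rot: [[-0.05, -0.999, 0.008], [-0.999, 0.05, 0.006], [-0.006, -0.007, -1.0]]
wrist_force: [-0.4, 4.1, 2.1]
gripper_width: 0.244
```

Emit:
{"api": "apply_moves", "payload": {
  "plan": [
    [[0,-0.01,-0.14,-0.35,0,0,0],[0,-0.01,-0.12,-0.35,0,0,0]]
  ]
}}

```text
time_s: 23.28
tcp_pos: [0.645, -0.1273, 0.2431]
ee_rot: [[-0.05, -0.999, 0.011], [-0.999, 0.05, 0.007], [-0.008, -0.01, -1.0]]
wrist_force: [-0.5, 2.3, 2.4]
gripper_width: 0.242
```

Emit:
{"api": "apply_moves", "payload": {
  "plan": [
    [[0,-0.01,-0.08,-0.35,0,0,0],[0,-0.01,-0.06,-0.3,0,0,0]]
  ]
}}

```text
time_s: 23.45
tcp_pos: [0.6448, -0.1314, 0.2255]
ee_rot: [[-0.05, -0.999, 0.012], [-0.999, 0.05, 0.008], [-0.008, -0.012, -1.0]]
wrist_force: [-0.1, 2.7, 2.4]
gripper_width: 0.246
```

Emit:
{"api": "apply_moves", "payload": {
  "plan": [
    [[0,0.01,0.08,0.4,-0.008,0.012,0],[0,0.01,0.16,0.5,0,0,0],[0,0.01,0.2,0.5,0,0,0],[0,0.01,0.23,0.5,0,0,0],[0,0.01,0.26,0.45,0,0,0],[0,0,0.2,0.35,0.005,-0.006,0],[0,0,0.15,0.25,0.005,-0.006,0]]
  ]
}}

```text
time_s: 24.03
tcp_pos: [0.6457, -0.1082, 0.2859]
ee_rot: [[-0.058, -0.998, -0.003], [-0.998, 0.058, -0.002], [0.002, 0.003, -1.0]]
wrist_force: [3.7, -3.7, -4.7]
gripper_width: 0.242
```

```bash
python3 - <<'E'
from h import *
q=capture("scene");save(q,"s8.png",(300,160,400,280),5)
import pickle;pickle.dump(q,open("s8.pkl","wb"))
E
```

```text
(no output)
```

View pics/s8.png

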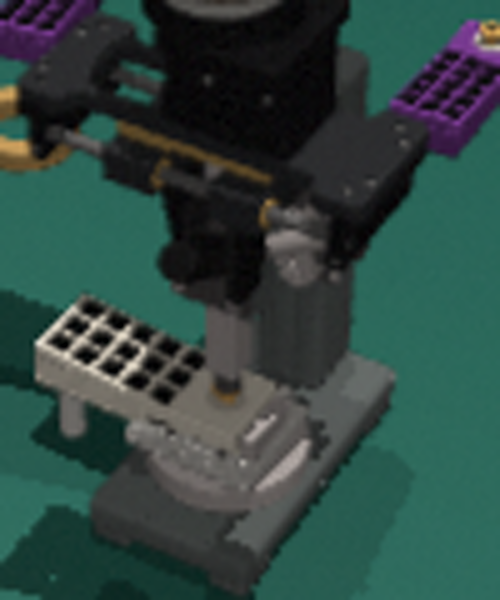

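Emit:
{"api": "apply_moves", "payload": {
  "plan": [
    [[0,-0.01,-0.26,-0.42,0,0,0.005],[0,-0.01,-0.24,-0.42,0,0,0]]
  ]
}}

```text
time_s: 24.25
tcp_pos: [0.6454, -0.1176, 0.2682]
ee_rot: [[-0.05, -0.999, 0.003], [-0.999, 0.05, 0.003], [-0.003, -0.003, -1.0]]
wrist_force: [-0.8, 6.2, 6.3]
gripper_width: 0.242
```

Emit:
{"api": "apply_moves", "payload": {
  "plan": [
    [[0,-0.01,-0.16,-0.3,0,0,0]]
  ]
}}

```text
time_s: 24.33
tcp_pos: [0.6452, -0.121, 0.2608]
ee_rot: [[-0.049, -0.999, 0.005], [-0.999, 0.049, 0.005], [-0.005, -0.004, -1.0]]
wrist_force: [-0.6, 6.2, 5.8]
gripper_width: 0.242
```

Emit:
{"api": "apply_moves", "payload": {
  "plan": [
    [[0,-0.01,-0.13,-0.3,0,0,0]]
  ]
}}

```text
time_s: 24.42
tcp_pos: [0.6451, -0.1237, 0.2539]
ee_rot: [[-0.048, -0.999, 0.007], [-0.999, 0.048, 0.006], [-0.006, -0.007, -1.0]]
wrist_force: [-1.1, 5.3, 6.9]
gripper_width: 0.242
```

Emit:
{"api": "apply_moves", "payload": {
  "plan": [
    [[0,-0.01,-0.11,-0.3,0,0,0]]
  ]
}}

```text
time_s: 24.5
tcp_pos: [0.6451, -0.1261, 0.247]
ee_rot: [[-0.048, -0.999, 0.009], [-0.999, 0.048, 0.007], [-0.008, -0.009, -1.0]]
wrist_force: [-0.6, 4.2, 6.1]
gripper_width: 0.245
```

Emit:
{"api": "apply_moves", "payload": {
  "plan": [
    [[0,-0.01,-0.09,-0.3,0,0,0]]
  ]
}}

```text
time_s: 24.58
tcp_pos: [0.645, -0.1281, 0.2402]
ee_rot: [[-0.047, -0.999, 0.011], [-0.999, 0.047, 0.008], [-0.009, -0.011, -1.0]]
wrist_force: [-1.6, 4.2, 6.3]
gripper_width: 0.245
```

Emit:
{"api": "apply_moves", "payload": {
  "plan": [
    [[0,-0.01,-0.07,-0.3,0,0,0]]
  ]
}}

```text
time_s: 24.67
tcp_pos: [0.6449, -0.1298, 0.2335]
ee_rot: [[-0.047, -0.999, 0.014], [-0.999, 0.047, 0.009], [-0.01, -0.013, -1.0]]
wrist_force: [-2.4, 4.2, 6.4]
gripper_width: 0.243
```

Emit:
{"api": "apply_moves", "payload": {
  "plan": [
    [[0,-0.01,-0.06,-0.3,0,0,0]]
  ]
}}

```text
time_s: 24.75
tcp_pos: [0.6449, -0.1312, 0.2268]
ee_rot: [[-0.046, -0.999, 0.016], [-0.999, 0.046, 0.01], [-0.011, -0.016, -1.0]]
wrist_force: [-1.5, 4.4, 6.8]
gripper_width: 0.245
```

Emit:
{"api": "apply_moves", "payload": {
  "plan": [
    [[0,-0.01,-0.03,-0.2,-0.01,0.016,0]]
  ]
}}

```text
time_s: 24.83
tcp_pos: [0.6447, -0.1321, 0.2227]
ee_rot: [[-0.047, -0.999, 0.003], [-0.999, 0.047, 0.001], [-0.001, -0.003, -1.0]]
wrist_force: [-0.7, 4.4, 7.2]
gripper_width: 0.242
```

Emit:
{"api": "apply_moves", "payload": {
  "plan": [
    [[0,0.01,0.08,0.4,0,0,0],[0,0.01,0.16,0.5,0,0,0],[0,0.01,0.2,0.5,0,0,0],[0,0.01,0.23,0.5,0,0,0],[0,0.01,0.26,0.45,0,0,0],[0,0,0.2,0.35,0.005,-0.006,0],[0,0,0.17,0.28,0.005,-0.006,0]]
  ]
}}

```text
time_s: 25.42
tcp_pos: [0.6459, -0.1046, 0.2919]
ee_rot: [[-0.052, -0.999, 0.009], [-0.999, 0.052, 0.006], [-0.007, -0.009, -1.0]]
wrist_force: [4.2, -0.7, -6.1]
gripper_width: 0.241
```

Emit:
{"api": "apply_moves", "payload": {
  "plan": [
    [[0,-0.01,-0.28,-0.45,0,0,0],[0,-0.01,-0.2,-0.32,0,0,0]]
  ]
}}

```text
time_s: 25.58
tcp_pos: [0.6456, -0.1134, 0.277]
ee_rot: [[-0.049, -0.999, 0.015], [-0.999, 0.049, 0.01], [-0.011, -0.015, -1.0]]
wrist_force: [2.0, 2.0, 1.8]
gripper_width: 0.238
```

Emit:
{"api": "apply_moves", "payload": {
  "plan": [
    [[0,-0.01,-0.14,-0.25,0,0,0]]
  ]
}}

```text
time_s: 25.67
tcp_pos: [0.6456, -0.116, 0.2721]
ee_rot: [[-0.048, -0.999, 0.018], [-0.999, 0.048, 0.012], [-0.013, -0.017, -1.0]]
wrist_force: [0.1, 5.2, 6.1]
gripper_width: 0.241
```

Emit:
{"api": "apply_moves", "payload": {
  "plan": [
    [[0,-0.01,-0.12,-0.25,0,0,0]]
  ]
}}

```text
time_s: 25.75
tcp_pos: [0.6455, -0.1183, 0.2674]
ee_rot: [[-0.047, -0.999, 0.02], [-0.999, 0.047, 0.013], [-0.014, -0.02, -1.0]]
wrist_force: [-1.1, 4.2, 5.4]
gripper_width: 0.244
```

Pressing at the drive level; carry on row by row.

Emit:
{"api": "apply_moves", "payload": {
  "plan": [
    [[0,-0.01,-0.1,-0.22,-0.012,0.018,0]]
  ]
}}

```text
time_s: 25.83
tcp_pos: [0.6453, -0.1202, 0.2638]
ee_rot: [[-0.047, -0.999, 0.006], [-0.999, 0.047, 0.003], [-0.003, -0.006, -1.0]]
wrist_force: [-2.3, 5.7, 6.6]
gripper_width: 0.242
```

Emit:
{"api": "apply_moves", "payload": {
  "plan": [
    [[0,-0.01,-0.1,-0.22,0,0,0]]
  ]
}}

```text
time_s: 25.92
tcp_pos: [0.6452, -0.1219, 0.2598]
ee_rot: [[-0.046, -0.999, 0.007], [-0.999, 0.046, 0.004], [-0.004, -0.007, -1.0]]
wrist_force: [-0.6, 5.6, 6.3]
gripper_width: 0.24
```

Emit:
{"api": "apply_moves", "payload": {
  "plan": [
    [[0,-0.01,-0.08,-0.2,0,0,0]]
  ]
}}

```text
time_s: 26.0
tcp_pos: [0.6452, -0.1232, 0.2566]
ee_rot: [[-0.045, -0.999, 0.009], [-0.999, 0.045, 0.005], [-0.005, -0.009, -1.0]]
wrist_force: [-0.9, 5.8, 8.0]
gripper_width: 0.238
```

Emit:
{"api": "apply_moves", "payload": {
  "plan": [
    [[0,-0.01,-0.08,-0.2,0,0,0]]
  ]
}}

```text
time_s: 26.08
tcp_pos: [0.6452, -0.1243, 0.2538]
ee_rot: [[-0.044, -0.999, 0.012], [-0.999, 0.044, 0.006], [-0.006, -0.012, -1.0]]
wrist_force: [-2.3, 6.5, 9.2]
gripper_width: 0.24
```

Emit:
{"api": "apply_moves", "payload": {
  "plan": [
    [[0,-0.01,-0.07,-0.18,0,0,0]]
  ]
}}

```text
time_s: 26.17
tcp_pos: [0.6452, -0.125, 0.252]
ee_rot: [[-0.043, -0.999, 0.015], [-0.999, 0.043, 0.007], [-0.008, -0.015, -1.0]]
wrist_force: [-2.0, 7.5, 11.1]
gripper_width: 0.24
```

Emit:
{"api": "apply_moves", "payload": {
  "plan": [
    [[0,0.01,0.15,0.35,-0.007,0.015,0],[0,0.01,0.2,0.45,0,0,0],[0,0.01,0.23,0.45,0,0,0],[0,0.01,0.22,0.35,0,0,0],[0,0,0.1,0.15,0.003,0,0]]
  ]
}}

```text
time_s: 26.58
tcp_pos: [0.6459, -0.1035, 0.2941]
ee_rot: [[-0.046, -0.999, -0.002], [-0.999, 0.046, 0.001], [-0.001, 0.002, -1.0]]
wrist_force: [3.7, -2.3, -4.9]
gripper_width: 0.242
```

Emit:
{"api": "apply_moves", "payload": {
  "plan": [
    [[0,0,0.05,0.08,0,0,0],[0,0,0,0,0,0,0]]
  ]
}}

```text
time_s: 26.75
tcp_pos: [0.6459, -0.1033, 0.2944]
ee_rot: [[-0.047, -0.999, -0.004], [-0.999, 0.047, -0.0], [0.001, 0.004, -1.0]]
wrist_force: [2.0, 0.1, 0.1]
gripper_width: 0.241
```

```bash
python3 - <<'E'
from h import *
s=sense();print(s["wrist_force"].round(1))
q=capture("scene");save(q,"s9.png",(300,160,400,280),5)
save(q,"s9b.png",(325,220,365,260),15)
E
```

```text
[2.  0.1 0.1]
```

View pics/s9b.png

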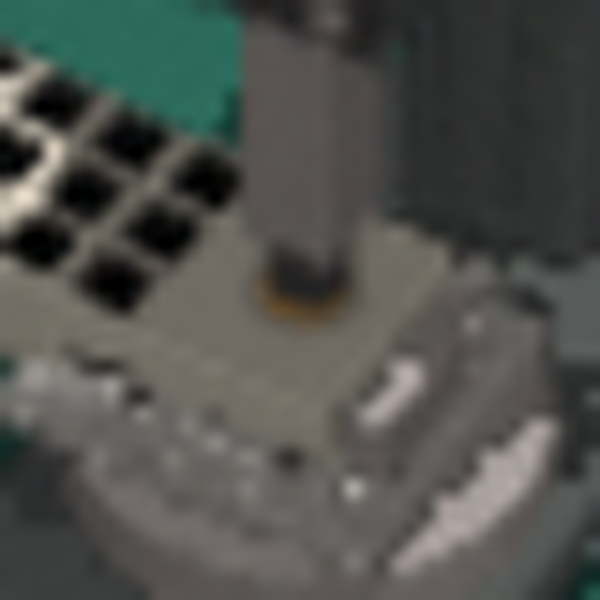

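Emit:
{"api": "apply_moves", "payload": {
  "plan": [
    [[100,0,0,0,0,0,0],[100,0,0,0,0,0,0],[100,0,0,0,0,0,0],[100,0,0,0,0,0,0],[100,0,0,0,0,0,0],[100,0,0,0.3,0,0,0],[100,0,0,0.8,0,0,0],[100,0,0,1,0,0,0],[100,0,0,1,0,0,0],[100,0,0,1,0,0,0],[100,0,0,0,0,0,0]]
  ]
}}

```text
time_s: 27.72
tcp_pos: [0.6404, -0.1024, 0.4067]
ee_rot: [[-0.046, -0.999, -0.011], [-0.999, 0.046, 0.0], [0.0, 0.011, -1.0]]
wrist_force: [-0.1, -0.5, 1.6]
gripper_width: 0.961
```

Emit:
{"api": "apply_moves", "payload": {
  "plan": [
    [[100,-0.2,-1,0,0,0,0],[100,-0.5,-1,0,0,0,0],[100,-0.5,-1,0,0,0,0],[100,-0.5,-1,0,0,0,0],[100,-0.5,-1,0,0,0,0],[100,-0.5,-1,0,0,0,0],[100,-0.5,-1,0,0,0,0],[100,-0.5,-1,0,0,0,0],[100,-0.3,-0.5,0,0,0,0],[100,0,0,0,0,0,0],[100,0,0,0,0,0,0]]
  ]
}}

```text
time_s: 28.63
tcp_pos: [0.534, -0.3214, 0.4154]
ee_rot: [[-0.042, -0.999, -0.0], [-0.999, 0.042, -0.001], [0.001, 0.0, -1.0]]
wrist_force: [-0.9, 0.6, 0.5]
gripper_width: 1.004
```

```bash
python3 - <<'E'
from h import *
import pickle
s=sense();print(s["tcp_pos"],s["wrist_force"].round(1),s["time_s"])
q=capture("scene");save(q,"s10.png",(290,150,400,280),5)
p=capture("top");save(p,"t10.png",(160,100,420,300),3)
C=cloud(p);m=(p["pixels"].max(-1)<60);m[:145]=0;m[165:]=0;m[:,:350]=0;m[:,379:]=0
X=C[m];X=X[X[:,2]>.2];X=X[X[:,1].argsort()]
for i in range(0,len(X),20):print(X[i:i+20].mean(0).round(3))
g=p["pixels"].min(-1)
print('keyend',[onz(q,*a,.089).round(4) for a in[]])
E
```

```text
[ 0.53396506 -0.321389    0.41540969] [-0.9  0.6  0.5] 28.6333
[ 0.641 -0.131  0.335]
[ 0.642 -0.126  0.331]
[ 0.643 -0.119  0.327]
[ 0.643 -0.113  0.321]
[ 0.643 -0.106  0.318]
[ 0.644 -0.099  0.312]
[ 0.643 -0.093  0.308]
[ 0.644 -0.086  0.303]
[ 0.644 -0.079  0.298]
[ 0.645 -0.071  0.294]
[ 0.645 -0.066  0.291]
keyend []
```

View pics/s10.png

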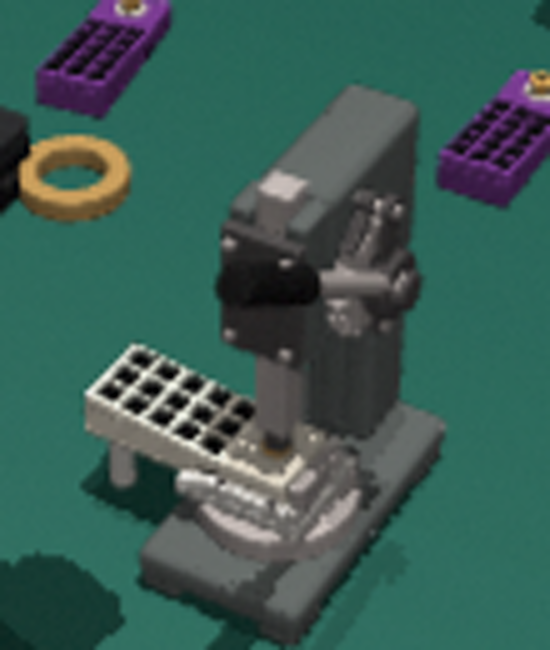

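View pics/t10.png

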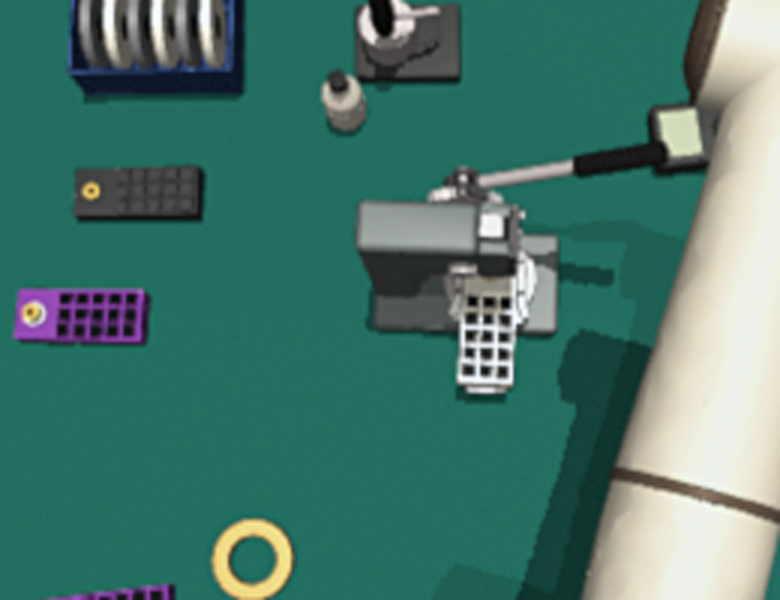

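```bash
python3 -c "
from h import *
print(finish_job())"
```

```text
the job is handed in; nothing more can be done
None
```

The white case is in the nest against the end stop, the bushing is pressed home, and the handle is back at the top. The job was handed in at about 28.7 s.

- **Case:** I put it down once next to the nest and re-gripped it the other way round, so that the camera side faced away from the press. It then slid in with no noticeable side force. I stopped at first contact with the end stop, at about 6 N.
- **Pressing:** It took five strokes. The first three met no resistance and the fourth drove the bushing at about 6–7 N. On the fifth the vertical force on the grip rose from about 6 to 11 N while the handle's travel shrank. I stopped there, which I estimate as about 100 N on the ram, below the 220 N crack limit.
- **Last checks:**
  - The pictures show the bushing's flange flat on the boss under the ram.
  - The handle measures the same slope and height as at the start.
  - The robot is clear of everything, and nothing else visible had moved. The arm hid part of the bench in the final top view, so I could not check everything there.
- **Disagreement:** Camera positions and the arm's own readings differed by about 3 mm. I aligned the case with the nest in the camera picture itself to cancel that. I did not measure the final gap to the end stop separately. The key-end and ram positions in the scene picture fit the home position to about 2 mm, and the contact force was the main evidence.

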